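# Put the jar back and close up the spice rack

## Task

Put the spice jar that stands alone on the worktop back into the jar rack, upright in the free space between the row and the sliding end stop. Then squeeze the end stop's release lever, slide the stop up until the row stands closed against the fence, and let go so that its catch drops fully into the last notch that still leaves the jars unpressed. The jars are glass: do not tip them or press hard on them, and leave the other things where they are.

Things in the scene. Friction and masses are not known exactly. Their poses are not given: they have to be found in the camera images.
- jar_rack: Steel jar rack fixed to the worktop: a straight tray 410 mm long (its y axis), 65 mm wide. Origin: underside, middle of the tray; z up, y along the tray towards the fence. The floor is 8 mm above the worktop; the channel is 54 mm wide (x -27 to +27 mm) between a rear edge 25 mm high (+x side) and the front rail, 20 to 25 mm high.
- notch_rail (a point): Point on the front rail, above the rack's middle. The middle part of the rail is cut into square notches 12 mm apart and 4.5 mm deep. Where they lie along the rail is not measured: they begin 10 to 35 mm ahead of the catch's starting place and reach past every closed position of the stop.
- fence_face (a point): Middle of the face of the fence, the oak panel 77 mm high at the rack's +y end, that the row of jars is to stand against; 45 mm above the worktop. Axes as the rack's: the face looks to -y. The fence is clamped, in a different place along the rack each time, and does not move.
- stop_face (a point): Middle of the oak face (52 mm wide, 66 mm high) of the sliding end stop, that meets the jars; 45 mm above the worktop. Axes as the rack's; it looks to +y. The stop slides along y with a drag of 4 N, about 6 N while the catch rides on the lands between notches. It starts drawn back, its catch behind the notches. Unless the lever is squeezed the catch drops into the first notch it comes over and locks the stop both ways, with 1 mm of play each way.
- grip_bar (a point): Point on the outer (-y) face of the stop's fixed grip, 88 mm above the worktop, 104 mm behind the stop's face. Grip and lever are two upright black blades 22 mm wide (x), tops 105 mm above the worktop, with nothing beside them above 30 mm but the stop's face (a thin spring lies between them, 50 mm up); the grip is 8 mm thick and moves with the stop.
- lever_pad (a point): Point on the inner (+y) face of the release lever, a blade 7 mm thick, 63 mm above its pivot and 88 mm above the worktop; at rest 57.5 mm from grip_bar along y, and 46 mm behind the stop's face. Squeezing it towards the fixed grip (-y) until it stops, about 44 mm over both blades, lifts the catch; this takes 1 to 3 N here. Let go between two notches, the stop stays there unlocked.
- release_lever (a joint): Turn of the release lever, rad: 0 at rest (catch fully down: in a notch, or behind the notches), 0.22 fully squeezed; above 0.16 the catch clears the notches; about 0.13 when let go with the catch resting on the land between two notches.
- lone_jar: Round glass spice jar standing alone on the worktop to the right of the rack, 40 mm in diameter, 105 mm high with its cap (straight sides, cap from 84 mm up). Origin: centre of its underside.
- row_jar_a: Spice jar standing loosely in the row in the rack, 44 mm in diameter, 99 mm high, round. Origin: centre of its underside. The three jars of the row may be in any order.
- row_jar_b: Spice jar standing loosely in the row in the rack, 41 mm in diameter, 104 mm high, round. Origin: centre of its underside. The three jars of the row may be in any order.
- row_jar_c: Spice jar standing loosely in the row in the rack, 47 mm in diameter, 108 mm high, round. Origin: centre of its underside. The three jars of the row may be in any order.
- salt_shaker: Bystander, grey salt shaker, 44 mm in diameter, 90 mm high, in front of the rack. Origin: centre of its underside.
- potato: Bystander, small potato, 45 x 49 x 34 mm, in front of the rack. Origin: underside.
- bowl: Bystander, thin bowl, 125 mm in diameter, 44 mm high, behind the rack. Origin: centre of its underside.
- jam_jar: Bystander, wide jar, 64 mm in diameter, 99 mm high, behind the rack. Origin: centre of its underside.
- coffee_jar: Bystander, large storage jar with a black lid, 84 mm in diameter, 140 mm high, at the right. Origin: centre of its underside.
- mustard_jar: Bystander, jar with a red lid, 66 mm in diameter, 100 mm high, at the back. Origin: centre of its underside.
Not all that is in view belongs to the job. Leave any pink or red look-alike of the lone_jar alone.

How it is judged:
On the way, in this order (a step that is already met when the one before it is completed fails the run):
1. the lone jar stands upright on the rack's floor, between the row and the end stop, let go (x of lone_jar in the frame of jar_rack between -0.012 and 0.012 m and angle between lone_jar's own z axis and vertical below 0.15 rad and z of lone_jar in the frame of jar_rack below 0.015 m and y of lone_jar in the frame of stop_face above 0.012 m and y of lone_jar in the frame of jar_rack below 0.036 m and y of each of row_jar_a, row_jar_b, row_jar_c in the frame of jar_rack above 0.038 m and contact force between the fingers and lone_jar below 0.1 N), for 0.2 s.
2. with the lever squeezed, the stop has been slid in over the notches (value of joint release_lever above 0.15 rad and y of stop_face in the frame of fence_face above -0.216 m), for 0.1 s.
At the end, for the whole second after the job is handed in: The stop's face is no more than 189 mm from the fence's face (the closed row takes about 171), its catch fully down in a notch (lever under 0.05 rad), and all four jars stand upright and at rest in the channel, the added jar next to the stop (y of stop_face in the frame of fence_face above -0.189 m and value of joint release_lever below 0.05 rad and y of lone_jar in the frame of stop_face above 0.012 m and y of lone_jar in the frame of fence_face below -0.137 m and y of each of row_jar_a, row_jar_b, row_jar_c in the frame of fence_face above -0.13 m and x of row_jar_a in the frame of jar_rack between -0.012 and 0.012 m and angle between each of row_jar_a, row_jar_b, row_jar_c, lone_jar's own z axis and vertical below 0.15 rad and z of each of row_jar_a, row_jar_b, row_jar_c, lone_jar in the frame of jar_rack below 0.015 m and linear speed of each of row_jar_a, row_jar_b, row_jar_c, lone_jar below 0.02 m/s and x of row_jar_b in the frame of jar_rack between -0.012 and 0.012 m and x of row_jar_c in the frame of jar_rack between -0.012 and 0.012 m and x of lone_jar in the frame of jar_rack between -0.012 and 0.012 m); the robot touches nothing.
It fails at once if the stop presses a jar with more than 25 N (contact force between end_stop and row_jar_a above 25 N or contact force between end_stop and row_jar_b above 25 N or contact force between end_stop and row_jar_c above 25 N or contact force between end_stop and lone_jar above 25 N).
It fails at once if a jar tips by more than 20 degrees (angle between any of row_jar_a, row_jar_b, row_jar_c, lone_jar's own z axis and vertical above 0.35 rad).
It fails at once if a bystander is moved by more than 30 mm (distance of any of salt_shaker, potato, bowl, jam_jar, coffee_jar, mustard_jar from where it was at the start of the episode above 0.03 m).
It also fails if it takes over 72 s, if anything falls off the work surface, if the arm or the gripper's body presses on something with over 40 N, if the wrist force passes 120 N, or if a joint passes its speed limit or range.

## Robot

A 6-joint arm with a two-finger parallel gripper is mounted at the origin on a cart in front of the work surface, level with it; the furniture and walls round the work are solid. World frame = base frame: x ahead of the robot, y to its left, z up, the work surface at z = 0. Lengths are in m, angles in rad, forces in N, time in s.
With the tool pointing down it reaches from about 0.35 to 0.975 m from the base axis. Payload 4.9 kg.
Tool frame: the origin (TCP) lies at the very end of the fingers, on their centre line; the grasp point (between the pads) lies 19 mm behind it; x points along the fingers, z is the direction in which the jaws open and shut, and the axes are right-handed (so a half turn about x gives the same grasp; the last joint's range is limited). The gripper opens to 85 mm and grips with 20 to 120 N. Pads are 22 mm wide; open, the fingers measure 114 mm over their backs; the gripper's body (76 mm by 85 mm) begins 54 mm behind the grasp point. The pads swing forward as they close: fully open they stand 13 mm farther back than shut.
Start: joints at [-1.425, 0.053, 1.613, -0, 1.476, -0.119], TCP at [0.164, -0.603, 0.231] pointing down, gripper open.
Joint ranges: [-3.01, 3.01], [-1.01, 2.22], [0.06, 2.58], [-1.02, 4.17], [0.09, 2.62], [-3.14, 3.14]. Speed limits (rad/s): [2.57, 2.57, 3.14, 3.14, 3.14, 3.14].

## Interface

Orientations are given as a unit quaternion [w, x, y, z].
In Python, from plant import manip, viewer gives the robot as it stands.
- The arm moves only by the shell command python3 -m inch 'ROWS'. ROWS is JSON, a list of rows, each an object with "fingers": the opening, from -1 (shut) to 1 (fully open), so that 0 is half open; "delta_pos": the shift along the tool's x, y, z in cm, a list of three; "twist": the turn, a rotation vector about the tool's x, y, z in degrees, a list of three. A call has 1 to 5 rows; each row shifts and turns the commanded pose from where the row before left it, along the tool's axes as they then stand; what a row does not reach is not made up. A row lasts 1/8 s, in which the tool goes at most 62.5 mm and 10.7 degrees, less where a joint would pass 70% of its speed; a pose out of reach is approached as far as the arm can. A call is refused whole if a number of a shift passes 6.25 or a number of a turn 10.7, either way. A call with a gripper value outside its range is refused whole. The fingers move at their own pace and stop on an object; the grip force is fixed at half the most. Time passes only in rows, so rows that do not move let the fingers close. It gives the time, the measured TCP pose, the force and the opening at its end, in the units of the state.
- manip.state(): the state, without advancing time (a new reading comes with each control period).
- viewer.grab_frame(name): name is "scene" or "top" or "wrist"; returns a dict with "pixels" (400x640x3 uint8, blue, green, red), "range_z" (400x640 float32, m along the optical axis (not along the pixel's ray), 0 where there is no reading), "K" (3x3 intrinsics, pixels), "pose" (4x4, takes a point from camera to world coordinates). Camera axes: x right, y down, z forward; pixel columns grow to the right and rows downward; lengths in m; the calibration is good to about 2 mm. A picture is of the moment at which its call begins.
- manip.job_done(): hands the job in, once; it reports no verdict.
The state is a dict: "time": time; "joint_pos": joint angles; "joint_vel": joint speeds; "joint_efforts": joint torques, N m; "tool_pos": TCP position; "tool_rot": TCP orientation; "contact_force": force on the tool from outside, world axes, zero at the start; "ft_torque": the same for the moment, N m; "gripper_width": opening from 0.0 (shut) to 1.0 (fully open).
Only numpy, scipy, OpenCV 4.12 (cv2) and the standard library are available. Lean on these libraries where they do the work, as an engineer would, in place of code of your own. Each camera call takes 0.05 s, during which the arm holds its last target.

## Working session

There is one attempt and no reset: what is moved stays moved. The work goes in short steps, Python scripts to look and compute and a shell command to move; the robot and the scene stay as the last step left them, time stands still between calls to the robot, and variables do not carry over. Pictures are saved under pics/ and viewed, and the job is handed in when it is done.

```bash
ls; mkdir -p pics
cat > h.py <<'E'
import numpy as np, cv2
from plant import manip, viewer
def grab(n,fn=None):
    f=viewer.grab_frame(n); f={k:np.array(v) for k,v in f.items()}
    if fn: cv2.imwrite('pics/'+fn+'.png',f['pixels']); np.savez('pics/'+fn+'.npz',**f)
    return f
def load(fn): return dict(np.load('pics/'+fn+'.npz'))
def cloud(f):
    z=f['range_z'];v,u=np.mgrid[:z.shape[0],:z.shape[1]]
    K=f['K'];p=np.stack([(u-K[0,2])/K[0,0]*z,(v-K[1,2])/K[1,1]*z,z],-1)
    T=f['pose'];w=p@T[:3,:3].T+T[:3,3]; w[z==0]=np.nan
    return w
def proj(f,P):
    T=np.linalg.inv(f['pose']);p=T[:3,:3]@np.array(P)+T[:3,3];q=f['K']@p;return q[:2]/q[2]
def crop(f,x0,y0,x1,y1,s,fn):
    c=f['pixels'][y0:y1,x0:x1]; cv2.imwrite('pics/'+fn+'.png',cv2.resize(c,None,fx=s,fy=s,interpolation=cv2.INTER_CUBIC))
E
python3 - <<'E'
from h import *
for n in ['scene','top','wrist']:
    f=grab(n,n+'0'); print(n,f['pose'].round(3).tolist(),f['K'].round(1).tolist())
print(manip.state())
E
```

```text
pics
scene [[0.872, -0.374, 0.315, 0.121], [-0.489, -0.668, 0.56, -0.895], [0.001, -0.643, -0.766, 1.154], [0.0, 0.0, 0.0, 1.0]] [[456.2, 0.0, 325.8], [0.0, 456.2, 203.2], [0.0, 0.0, 1.0]]
top [[-0.006, -0.991, 0.131, 0.372], [-1.0, 0.002, -0.027, -0.087], [0.027, -0.131, -0.991, 1.196], [0.0, 0.0, 0.0, 1.0]] [[449.7, 0.0, 310.4], [0.0, 449.7, 203.4], [0.0, 0.0, 1.0]]
wrist [[0.264, -0.915, -0.304, 0.241], [-0.965, -0.251, -0.081, -0.581], [-0.002, 0.315, -0.949, 0.372], [0.0, 0.0, 0.0, 1.0]] [[325.4, 0.0, 325.7], [0.0, 325.4, 201.2], [0.0, 0.0, 1.0]]
{'time': 0.15, 'joint_pos': array([-1.42503965e+00,  5.32322072e-02,  1.61398094e+00,  4.64490663e-05,
        1.47599827e+00, -1.18978895e-01]), 'joint_vel': array([ 0.00078286, -0.00030376, -0.0037672 , -0.00034983, -0.00027039,
       -0.00159866]), 'joint_efforts': array([ 7.64671995e-05, -3.94237733e+01, -3.70723164e+01, -5.17662193e-05,
        4.65743331e-03,  1.01750092e-05]), 'tool_pos': array([ 0.1634885 , -0.60273555,  0.2303273 ]), 'tool_rot': array([ 0.56121707,  0.43004734,  0.56201441, -0.42922545]), 'contact_force': array([-0.43604121,  0.15822092, -0.87166164]), 'ft_torque': array([-0.00328647, -0.03326555,  0.01163977]), 'gripper_width': 0.9978056334370801}
```

View pics/scene0.png

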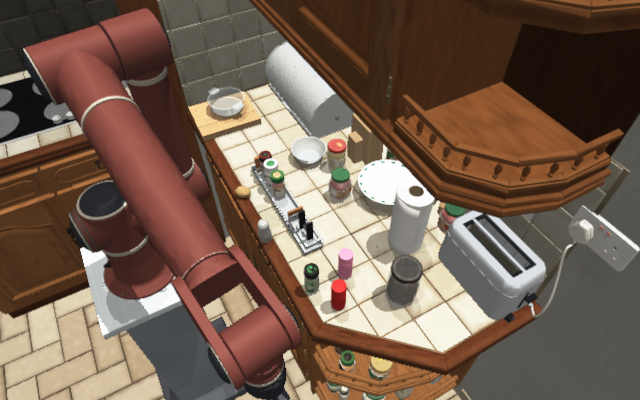

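View pics/top0.png

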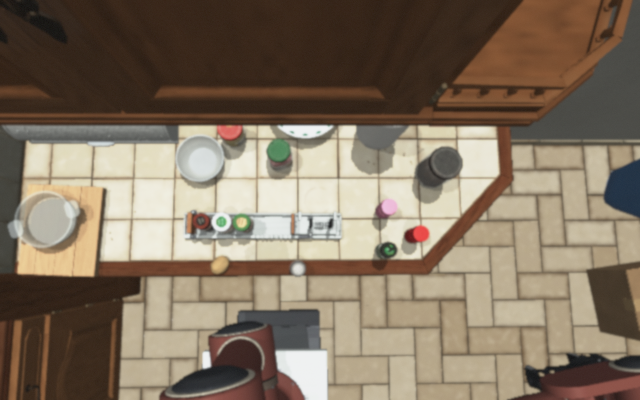

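View pics/wrist0.png

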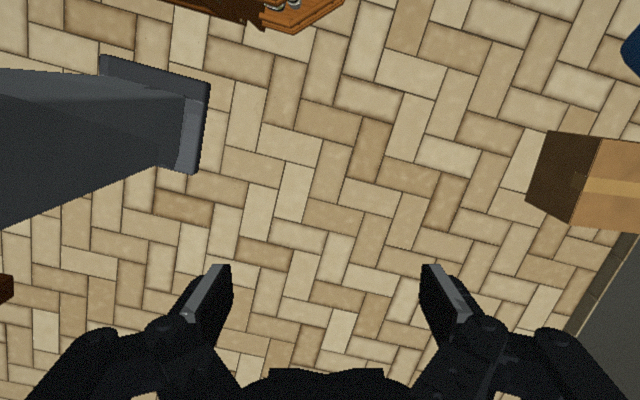

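Candidates for the lone jar, in top-view pixels: the dark jar with a green cap at (388,250), a pink one at (387,209) and a red one at (418,234). The dark glass jar fits, since pink and red are the excluded look-alikes. I'll confirm it in crops.

Run:
```python
from h import *
f=load('scene0'); a=f['pixels'][130:310,230:430]; cv2.imwrite('pics/c1.png',cv2.resize(a,None,fx=3.3,fy=3.3,interpolation=cv2.INTER_CUBIC)); 
t=load('top0'); crop(t,170,190,440,285,2.9,'c2')
w=cloud(t)
for n,(u,v) in dict(lone=(388,250),pink=(387,209),red=(418,234),ja=(202,221),jb=(221,222),jc=(242,224),stopface=(295,224),rackl=(188,236),rackr=(338,236)).items():
    print(n,w[v-1:v+2,u-1:u+2].reshape(-1,3).mean(0).round(4))
```

```text
lone [ 0.4018 -0.3048  0.1029]
pink [ 0.5021 -0.3051  0.1034]
red [ 0.4403 -0.3793  0.1045]
ja [0.473  0.1443 0.1129]
jb [nan nan nan]
jc [0.466  0.0491 0.1075]
stopface [ 0.4714 -0.0785  0.0395]
rackl [0.4425 0.1983 0.0241]
rackr [ 0.4414 -0.1912  0.0153]
```

View pics/c1.png

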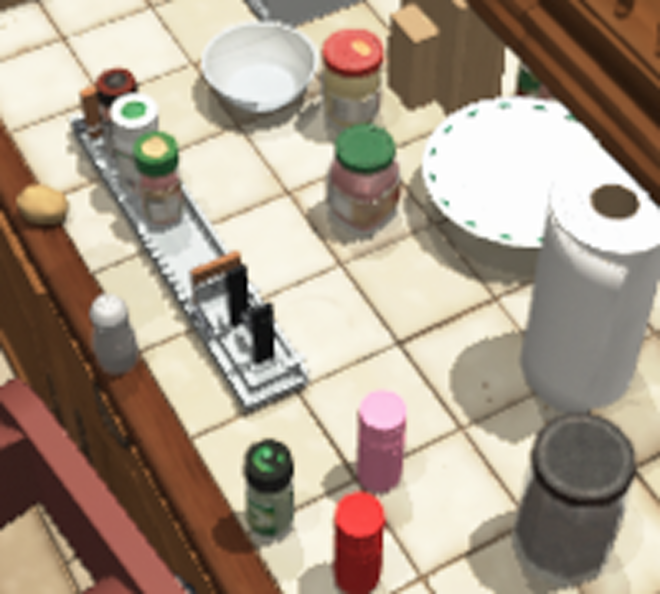

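View pics/c2.png

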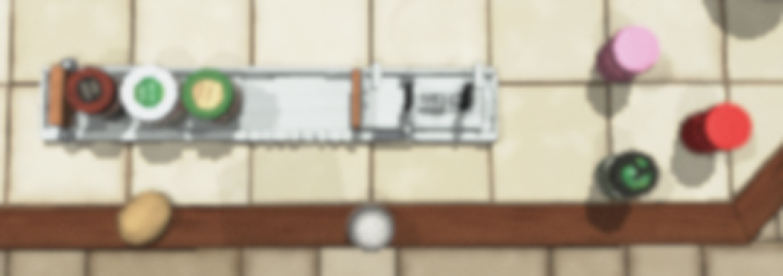

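The crops confirm it: the lone jar is the dark glass jar with the green-marked black cap, next to the plain pink and red ones. The rack runs along world y with the fence at +y. Next I measure.

Run:
```python
from h import *
from scipy.optimize import least_squares
t=load('top0'); s=load('scene0')
for nm,f in (('top',t),('scene',s)):
    w=cloud(f)
    print(nm,'table z', np.nanmedian(w[...,2][(abs(w[...,0]-.42)<.02)&(abs(w[...,1]+.23)<.02)]))
    for n,c,zr in (('lone',(.40,-.305),(.098,.112)),('j1',(.47,.144),(.09,.125)),('j2',(.47,.1),(.085,.125)),('j3',(.466,.05),(.085,.125)),('salt',(.36,-.09),(.03,.1)),('fence',(.47,.175),(.07,.095)),('stop',(.47,-.08),(.06,.085)),('grip',(.47,-.18),(.08,.11)),('lever',(.47,-.13),(.08,.11))):
        m=(np.hypot(w[...,0]-c[0],w[...,1]-c[1])<.032)&(w[...,2]>zr[0])&(w[...,2]<zr[1])
        p=w[m]
        if len(p)<3: print(n,len(p));continue
        print(n,len(p),'min',p.min(0).round(4),'max',p.max(0).round(4),'mid',((p.max(0)+p.min(0))/2).round(4))
```

```text
top table z -0.0015971198677557918
lone 213 min [ 0.3848 -0.3272  0.0984] max [ 0.4212 -0.2879  0.109 ] mid [ 0.403  -0.3076  0.1037]
j1 279 min [0.454  0.1122 0.0912] max [0.4929 0.1668 0.1194] mid [0.4734 0.1395 0.1053]
j2 350 min [0.4489 0.0686 0.0855] max [0.4927 0.1318 0.1214] mid [0.4708 0.1002 0.1035]
j3 302 min [0.4501 0.0304 0.0855] max [0.4929 0.0819 0.1171] mid [0.4715 0.0561 0.1013]
salt 223 min [ 0.3387 -0.1039  0.0308] max [ 0.3793 -0.0629  0.0937] mid [ 0.359  -0.0834  0.0622]
fence 104 min [0.4492 0.1499 0.0701] max [0.4968 0.1905 0.0813] mid [0.473  0.1702 0.0757]
stop 59 min [ 0.4464 -0.0761  0.0602] max [ 0.4949 -0.0685  0.0694] mid [ 0.4706 -0.0723  0.0648]
grip 33 min [ 0.4599 -0.1719  0.0818] max [ 0.4804 -0.1643  0.1068] mid [ 0.4702 -0.1681  0.0943]
lever 28 min [ 0.46   -0.1205  0.0828] max [ 0.4807 -0.1154  0.1077] mid [ 0.4704 -0.118   0.0952]
scene table z -0.001236238469278672
lone 163 min [ 0.3848 -0.3294  0.0987] max [ 0.4247 -0.2885  0.1088] mid [ 0.4047 -0.3089  0.1037]
j1 122 min [0.4549 0.113  0.0906] max [0.494  0.1689 0.1178] mid [0.4744 0.141  0.1042]
j2 189 min [0.4486 0.071  0.0851] max [0.4943 0.1307 0.122 ] mid [0.4715 0.1008 0.1035]
j3 196 min [0.4514 0.0284 0.0854] max [0.4922 0.0804 0.1192] mid [0.4718 0.0544 0.1023]
salt 224 min [ 0.3391 -0.1078  0.0302] max [ 0.3799 -0.0721  0.0924] mid [ 0.3595 -0.0899  0.0613]
fence 22 min [0.4473 0.1479 0.0715] max [0.465  0.1912 0.0947] mid [0.4562 0.1695 0.0831]
stop 37 min [ 0.4464 -0.0814  0.0602] max [ 0.4962 -0.0685  0.0685] mid [ 0.4713 -0.0749  0.0644]
grip 50 min [ 0.4613 -0.1754  0.08  ] max [ 0.4827 -0.1662  0.109 ] mid [ 0.472  -0.1708  0.0945]
lever 47 min [ 0.4607 -0.1253  0.08  ] max [ 0.4814 -0.1167  0.1062] mid [ 0.4711 -0.121   0.0931]
```

```bash
cat >> h.py <<'E'
from scipy.spatial.transform import Rotation as R
def plan(pos=None,zdir=None,fmt=True):
    """remaining shift (cm, in target-oriented tool axes and current) and turn about tool (deg)"""
    s=manip.state();q=s['tool_rot'];M=R.from_quat([q[1],q[2],q[3],q[0]]).as_matrix()
    if zdir is None: T=M
    else:
        z=np.array(zdir,float);z/=np.linalg.norm(z);x=np.array([0,0,-1.]);T=np.stack([x,np.cross(z,x),z],1)
    rv=R.from_matrix(M.T@T).as_rotvec(degrees=True)
    print('t %.2f'%s['time'],'pos',s['tool_pos'].round(4),'F',s['contact_force'].round(1),'w %.3f'%s['gripper_width'],'j',s['joint_pos'].round(2))
    print('M cols x,y,z:',M.T.round(3).tolist()); print('twist',rv.round(2))
    if pos is not None:
        d=np.array(pos)-s['tool_pos']; print('d world cm',(d*100).round(2),'in current tool',(M.T@d*100).round(2),'in target tool',(T.T@d*100).round(2))
E
python3 - <<'E'
from h import *
for z in ((1,0,0),(-1,0,0),(0,1,0),(0,-1,0)): print(z);plan((.404,-.308,.16),z)
E
```

```text
(1, 0, 0)
t 0.15 pos [ 0.1635 -0.6027  0.2303] F [-0.4  0.2 -0.9] w 0.998 j [-1.43  0.05  1.61  0.    1.48 -0.12]
M cols x,y,z: [[-0.0, 0.002, -1.0], [0.965, 0.262, 0.0], [0.262, -0.965, -0.002]]
twist [-7.483e+01 -7.000e-02 -7.000e-02]
d world cm [24.05 29.47 -7.03] in current tool [  7.08  30.92 -22.14] in target tool [ 7.03 29.47 24.05]
(-1, 0, 0)
t 0.15 pos [ 0.1635 -0.6027  0.2303] F [-0.4  0.2 -0.9] w 0.998 j [-1.43  0.05  1.61  0.    1.48 -0.12]
M cols x,y,z: [[-0.0, 0.002, -1.0], [0.965, 0.262, 0.0], [0.262, -0.965, -0.002]]
twist [ 1.0517e+02 -8.0000e-02  7.0000e-02]
d world cm [24.05 29.47 -7.03] in current tool [  7.08  30.92 -22.14] in target tool [  7.03 -29.47 -24.05]
(0, 1, 0)
t 0.15 pos [ 0.1635 -0.6027  0.2303] F [-0.4  0.2 -0.9] w 0.998 j [-1.43  0.05  1.61  0.    1.48 -0.12]
M cols x,y,z: [[-0.0, 0.002, -1.0], [0.965, 0.262, 0.0], [0.262, -0.965, -0.002]]
twist [-1.6483e+02  0.0000e+00 -1.3000e-01]
d world cm [24.05 29.47 -7.03] in current tool [  7.08  30.92 -22.14] in target tool [  7.03 -24.05  29.47]
(0, -1, 0)
t 0.15 pos [ 0.1635 -0.6027  0.2303] F [-0.4  0.2 -0.9] w 0.998 j [-1.43  0.05  1.61  0.    1.48 -0.12]
M cols x,y,z: [[-0.0, 0.002, -1.0], [0.965, 0.262, 0.0], [0.262, -0.965, -0.002]]
twist [15.17 -0.09 -0.  ]
d world cm [24.05 29.47 -7.03] in current tool [  7.08  30.92 -22.14] in target tool [  7.03  24.05 -29.47]
```

```bash
python3 -m inch '[{"fingers":1,"delta_pos":[0,3,-1],"twist":[-10,0,0]},{"fingers":1,"delta_pos":[0,4,-1],"twist":[-10,0,0]},{"fingers":1,"delta_pos":[0,4,1],"twist":[-10,0,0]},{"fingers":1,"delta_pos":[0,4,2],"twist":[-10,0,0]},{"fingers":1,"delta_pos":[0,4,2],"twist":[-10,0,0]}]'
python3 -c "
from h import *
plan((.404,-.308,.16),(1,0,0))"
```

```text
time: 0.78
tool_pos: [0.3431, -0.5084, 0.2308]
tool_rot: [0.691, 0.15, 0.691, -0.15]
contact_force: [0.5, -0.2, 0.6]
gripper_width: 1.004
t 0.78 pos [ 0.3431 -0.5084  0.2308] F [ 0.5 -0.2  0.6] w 1.004 j [-1.1   0.03  1.64  0.    1.47 -0.67]
M cols x,y,z: [[-0.0, 0.0, -1.0], [0.415, 0.91, 0.0], [0.91, -0.415, -0.0]]
twist [-2.451e+01 -2.000e-02 -2.000e-02]
d world cm [ 6.09 20.04 -7.08] in current tool [ 7.09 20.76 -2.77] in target tool [ 7.08 20.04  6.09]
```

```bash
python3 -m inch '[{"fingers":1,"delta_pos":[0,4,0],"twist":[-8,0,0]},{"fingers":1,"delta_pos":[0,4,1],"twist":[-8,0,0]},{"fingers":1,"delta_pos":[0,4,1.5],"twist":[-8.5,0,0]},{"fingers":1,"delta_pos":[0,3,1],"twist":[0,0,0]},{"fingers":1,"delta_pos":[0,0,0],"twist":[0,0,0]}]'
python3 -c "
from h import *
grab('wrist','w1');grab('top','t1')
plan((.404,-.308,.16),(1,0,0))"
```

```text
time: 1.4
tool_pos: [0.4116, -0.3685, 0.231]
tool_rot: [0.707, 0.001, 0.707, -0.001]
contact_force: [1.2, -0.0, -0.2]
gripper_width: 1.0
t 1.50 pos [ 0.4109 -0.3703  0.2311] F [0.5 0.2 0.3] w 0.994 j [-0.87 -0.12  1.78 -0.    1.48 -0.86]
M cols x,y,z: [[-0.0, -0.0, -1.0], [0.005, 1.0, -0.0], [1.0, -0.005, -0.0]]
twist [-0.3  -0.02  0.02]
d world cm [-0.69  6.23 -7.11] in current tool [ 7.11  6.23 -0.72] in target tool [ 7.11  6.23 -0.69]
```

View pics/w1.png

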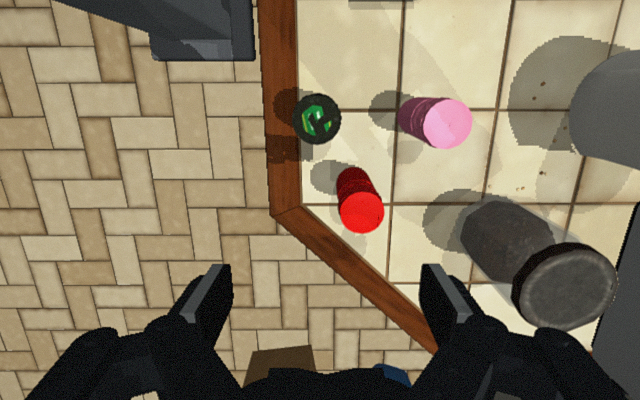

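The wrist view shows the lone jar's cap at (317,119), pink at (447,123) and red at (361,212).

```bash
cat >> h.py <<'E'
def circ(f,c,zr,r,rad=.035):
    """fit circle of known radius to cap top, by outline of top points"""
    w=cloud(f);m=(np.hypot(w[...,0]-c[0],w[...,1]-c[1])<rad)&(w[...,2]>zr[0])&(w[...,2]<zr[1])
    p=w[m]; (x,y),rr=cv2.minEnclosingCircle(p[:,:2].astype(np.float32)); return round(x,4),round(y,4),round(rr,4),p.mean(0).round(4),len(p)
E
python3 - <<'E'
from h import *
for n in ('w1','top0','t1','scene0'): print(n,circ(load(n),(.404,-.308),(.099,.113),.02))
w=load('w1');print(proj(w,(.404,-.308,.105)))
E
```

```text
w1 (0.4034, -0.3074, 0.0199, array([ 0.4035, -0.307 ,  0.1043]), 1934)
top0 (0.4029, -0.3075, 0.0199, array([ 0.4028, -0.3071,  0.1038]), 210)
t1 (0.4031, -0.3072, 0.0203, array([ 0.4027, -0.3067,  0.1038]), 212)
scene0 (0.404, -0.3091, 0.021, array([ 0.4033, -0.3101,  0.1042]), 161)
[316.51403793 120.79522446]
```

```bash
python3 -m inch '[{"fingers":1,"delta_pos":[2,5,-0.7],"twist":[-0.3,0,0]},{"fingers":1,"delta_pos":[4,1.2,0],"twist":[0,0,0]},{"fingers":1,"delta_pos":[2,0,0],"twist":[0,0,0]},{"fingers":1,"delta_pos":[0,0,0],"twist":[0,0,0]}]'
python3 -c "
from h import *
plan((.4032,-.3073,.05),(1,0,0))"
```

```text
time: 2.0
tool_pos: [0.4033, -0.3084, 0.1496]
tool_rot: [0.706, 0.001, 0.708, 0.0]
contact_force: [-0.2, -1.2, -0.2]
gripper_width: 1.002
t 2.00 pos [ 0.4033 -0.3084  0.1496] F [-0.2 -1.2 -0.2] w 1.002 j [-0.8  -0.16  1.96 -0.    1.35 -0.8 ]
M cols x,y,z: [[-0.003, 0.002, -1.0], [0.002, 1.0, 0.002], [1.0, -0.002, -0.003]]
twist [-0.1  -0.16 -0.13]
d world cm [-0.01  0.11 -9.96] in current tool [9.96 0.09 0.02] in target tool [ 9.96  0.11 -0.01]
```

```bash
python3 -m inch '[{"fingers":1,"delta_pos":[3,0.1,0],"twist":[0,0,0]},{"fingers":1,"delta_pos":[4,0,0],"twist":[0,0,0]},{"fingers":1,"delta_pos":[3,0,0],"twist":[0,0,0]},{"fingers":1,"delta_pos":[0,0,0],"twist":[0,0,0]},{"fingers":0.3,"delta_pos":[0,0,0],"twist":[0,0,0]}]'
python3 -c "
from h import *
grab('wrist','w2')
plan((.4032,-.3073,.05),(1,0,0))"
```

```text
time: 2.62
tool_pos: [0.4055, -0.309, 0.0535]
tool_rot: [0.708, -0.0, 0.706, -0.001]
contact_force: [0.3, 0.4, 0.1]
gripper_width: 0.821
t 2.67 pos [ 0.4057 -0.309   0.0539] F [ 1.  -0.2  0.2] w 0.734 j [-0.8  -0.04  2.02 -0.    1.16 -0.8 ]
M cols x,y,z: [[0.003, -0.003, -1.0], [0.001, 1.0, -0.003], [1.0, -0.001, 0.003]]
twist [-0.05  0.17  0.17]
d world cm [-0.25  0.17 -0.39] in current tool [ 0.38  0.17 -0.25] in target tool [ 0.39  0.17 -0.25]
```

View pics/w2.png

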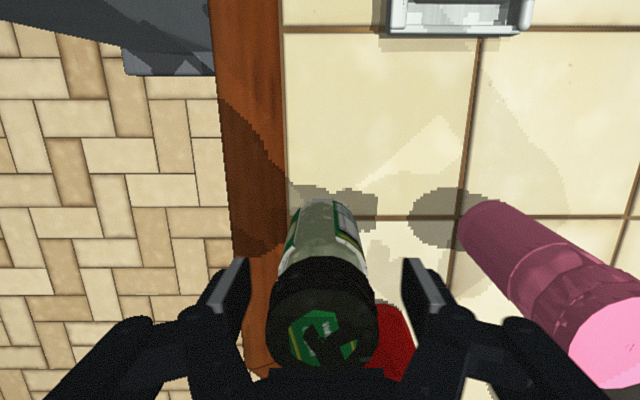

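The jar stands between the fingers, cap around (322,330), and the pads are clear on both sides. I'll correct the small offset and close.

```bash
python3 -m inch '[{"fingers":0.3,"delta_pos":[0.2,0.1,-0.2],"twist":[0,0,0]},{"fingers":0.1,"delta_pos":[0,0,0],"twist":[0,0,0]}]'
python3 -m inch '[{"fingers":-0.2,"delta_pos":[0,0,0],"twist":[0,0,0]},{"fingers":-0.3,"delta_pos":[0,0,0],"twist":[0,0,0]},{"fingers":-0.3,"delta_pos":[0,0,0],"twist":[0,0,0]}]'
python3 -c "
from h import *
plan((.4032,-.3073,.05),(1,0,0))"
```

```text
time: 2.92
tool_pos: [0.4025, -0.3065, 0.0501]
tool_rot: [0.707, -0.0, 0.707, -0.0]
contact_force: [-0.6, -0.4, -0.5]
gripper_width: 0.551
time: 3.3
tool_pos: [0.4027, -0.3065, 0.05]
tool_rot: [0.707, -0.0, 0.707, -0.0]
contact_force: [-0.4, 0.0, 5.2]
gripper_width: 0.458
t 3.30 pos [ 0.4027 -0.3065  0.05  ] F [-0.4  0.   5.2] w 0.458 j [-0.8  -0.04  2.03  0.    1.15 -0.8 ]
M cols x,y,z: [[0.001, -0.001, -1.0], [0.0, 1.0, -0.001], [1.0, -0.0, 0.001]]
twist [-0.02  0.04  0.03]
d world cm [ 0.05 -0.08 -0.  ] in current tool [ 0.   -0.08  0.05] in target tool [ 0.   -0.08  0.05]
```

```bash
python3 -m inch '[{"fingers":-0.5,"delta_pos":[0,0,0],"twist":[0,0,0]},{"fingers":-0.5,"delta_pos":[-1,0,0],"twist":[0,0,0]},{"fingers":-0.5,"delta_pos":[-3,0,0],"twist":[0,0,0]},{"fingers":-0.5,"delta_pos":[-4,0,0],"twist":[0,0,0]},{"fingers":-0.5,"delta_pos":[-4,0,0],"twist":[0,0,0]}]'
python3 -m inch '[{"fingers":-0.5,"delta_pos":[-3.5,0,0],"twist":[0,0,0]},{"fingers":-0.5,"delta_pos":[0,0,0],"twist":[0,0,0]},{"fingers":-0.5,"delta_pos":[0,0,0],"twist":[0,0,0]}]'
python3 - <<'E'
from h import *
plan((.471,-.02,.2),(1,0,0))
grab('wrist','w3'); grab('top','t3')
t=load('t3');s=load('top0')
for nm,f in (('top0',s),('t3',t),('w3',load('w3'))):
    w=cloud(f)
    # stop face top edge, fence top edge, rails
    for n,xr,yr,zr in (('stop',(.448,.494),(-.09,-.05),(.07,.082)),('fence',(.448,.494),(.15,.2),(.07,.095)),('railrear',(.49,.51),(-.25,.25),(.015,.03)),('railfront',(.43,.448),(-.25,.25),(.015,.03)),('grip',(.455,.487),(-.19,-.15),(.09,.11)),('lever',(.455,.487),(-.14,-.1),(.09,.11))):
        m=(w[...,0]>xr[0])&(w[...,0]<xr[1])&(w[...,1]>yr[0])&(w[...,1]<yr[1])&(w[...,2]>zr[0])&(w[...,2]<zr[1]);p=w[m]
        if len(p)>3: print(nm,n,len(p),p.min(0).round(4),p.max(0).round(4),np.median(p,0).round(4))
E
```

```text
time: 3.92
tool_pos: [0.4017, -0.3056, 0.1697]
tool_rot: [0.707, 0.001, 0.708, 0.0]
contact_force: [-0.5, -1.4, -1.7]
gripper_width: 0.46
time: 4.3
tool_pos: [0.4016, -0.3055, 0.2026]
tool_rot: [0.706, 0.001, 0.708, 0.0]
contact_force: [-0.2, 0.0, -1.5]
gripper_width: 0.46
t 4.30 pos [ 0.4016 -0.3055  0.2026] F [-0.2  0.  -1.5] w 0.460 j [-0.8  -0.22  1.92 -0.    1.45 -0.8 ]
M cols x,y,z: [[-0.002, 0.002, -1.0], [0.001, 1.0, 0.002], [1.0, -0.001, -0.002]]
twist [-0.03 -0.11 -0.1 ]
d world cm [ 6.94 28.55 -0.26] in current tool [ 0.3  28.56  6.92] in target tool [ 0.26 28.55  6.94]
top0 fence 92 [0.4492 0.1527 0.0701] [0.4918 0.1905 0.0813] [0.4703 0.1837 0.0755]
top0 railrear 339 [ 0.4903 -0.1998  0.0159] [0.5041 0.2117 0.0297] [ 0.4993 -0.0862  0.0233]
top0 railfront 482 [ 0.4347 -0.1991  0.015 ] [0.4466 0.2113 0.03  ] [0.4412 0.0064 0.0219]
top0 grip 32 [ 0.4606 -0.1719  0.0943] [ 0.4804 -0.1643  0.1068] [ 0.4704 -0.168   0.1038]
top0 lever 27 [ 0.461  -0.1205  0.0972] [ 0.4807 -0.1154  0.1077] [ 0.4707 -0.1179  0.103 ]
t3 fence 97 [0.4492 0.1503 0.0703] [0.494  0.1901 0.0806] [0.4717 0.1838 0.0756]
t3 railrear 346 [ 0.4902 -0.2     0.015 ] [0.5042 0.2125 0.0296] [ 0.4993 -0.0875  0.023 ]
t3 railfront 473 [ 0.4345 -0.1989  0.015 ] [0.4476 0.212  0.0292] [0.4413 0.008  0.0215]
t3 grip 33 [ 0.4605 -0.1719  0.0962] [ 0.4804 -0.1643  0.1071] [ 0.4705 -0.1669  0.1035]
t3 lever 27 [ 0.461  -0.1205  0.0977] [ 0.4806 -0.1154  0.1067] [ 0.4708 -0.1179  0.1031]
w3 railrear 573 [ 0.49   -0.1997  0.0151] [ 0.5061 -0.1569  0.0293] [ 0.4978 -0.1805  0.0234]
w3 railfront 649 [ 0.4359 -0.1996  0.0152] [ 0.448  -0.146   0.0225] [ 0.44   -0.173   0.0192]
w3 grip 487 [ 0.4597 -0.1722  0.09  ] [ 0.4812 -0.1647  0.1071] [ 0.4691 -0.1701  0.1035]
```

View pics/w3.png

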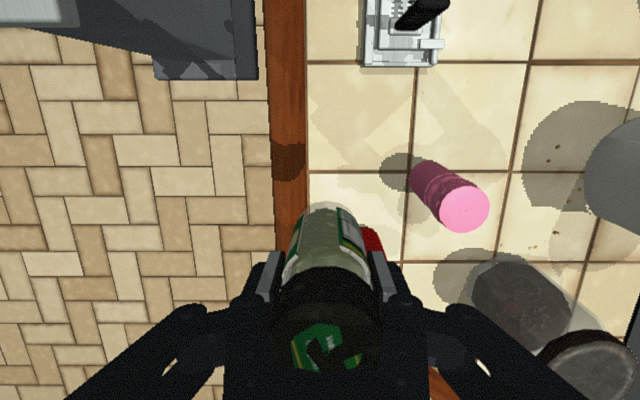

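```bash
python3 - <<'E'
from h import *
for n in ('top0','t3','scene0'):
    w=cloud(load(n))
    for xr in ((.49,.506),(.434,.448)):
        m=(w[...,0]>xr[0])&(w[...,0]<xr[1])&(abs(w[...,1])<.19)&(w[...,2]>.018)&(w[...,2]<.03);p=w[m]
        print(n,xr,np.polyfit(p[:,1],p[:,0],1).round(4),len(p))
E
python3 -m inch '[{"fingers":-0.5,"delta_pos":[0,3,1],"twist":[0,0,0]},{"fingers":-0.5,"delta_pos":[0,5,1.5],"twist":[0,0,0]},{"fingers":-0.5,"delta_pos":[0,6,1.5],"twist":[0,0,0]},{"fingers":-0.5,"delta_pos":[0,6,1.5],"twist":[0,0,0]},{"fingers":-0.5,"delta_pos":[0,5,1],"twist":[0,0,0]}]'
python3 -m inch '[{"fingers":-0.5,"delta_pos":[0,3,0.4],"twist":[0,0,0]},{"fingers":-0.5,"delta_pos":[0,0.5,0],"twist":[0,0,0]},{"fingers":-0.5,"delta_pos":[0,0,0],"twist":[0,0,0]}]'
python3 - <<'E'
from h import *
grab('wrist','w4'); grab('top','t4');grab('scene','s4')
plan((.4705,-.02,.2),(1,0,0))
E
```

```text
top0 (0.49, 0.506) [0.0159 0.4998] 305
top0 (0.434, 0.448) [0.011  0.4409] 368
t3 (0.49, 0.506) [0.0168 0.4999] 312
t3 (0.434, 0.448) [0.0113 0.4409] 374
scene0 (0.49, 0.506) [0.0127 0.5006] 107
scene0 (0.434, 0.448) [0.0071 0.4415] 223
time: 5.03
tool_pos: [0.4667, -0.0539, 0.2024]
tool_rot: [0.706, 0.0, 0.708, 0.0]
contact_force: [1.2, -0.3, -0.8]
gripper_width: 0.457
time: 5.4
tool_pos: [0.4709, -0.0214, 0.2031]
tool_rot: [0.706, 0.0, 0.708, -0.0]
contact_force: [-0.4, -0.3, -1.7]
gripper_width: 0.455
t 5.55 pos [ 0.4713 -0.0222  0.2039] F [-0.6 -0.3 -1.1] w 0.458 j [-0.2  -0.31  1.99 -0.    1.46 -0.2 ]
M cols x,y,z: [[-0.001, -0.0, -1.0], [0.002, 1.0, -0.0], [1.0, -0.002, -0.001]]
twist [-0.12 -0.04  0.01]
d world cm [-0.08  0.22 -0.39] in current tool [ 0.39  0.22 -0.08] in target tool [ 0.39  0.22 -0.08]
```

View pics/w4.png

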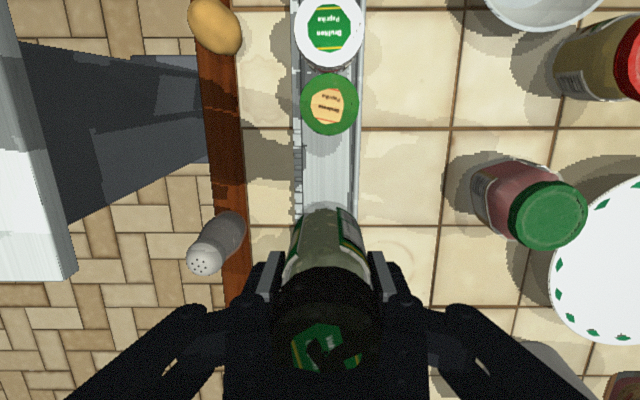

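View pics/s4.png

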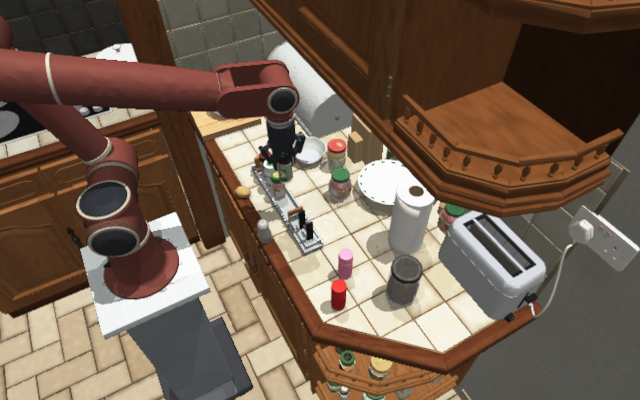

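```bash
python3 -m inch '[{"fingers":-0.5,"delta_pos":[2,0.2,-0.1],"twist":[0,0,0]},{"fingers":-0.5,"delta_pos":[4,0,0],"twist":[0,0,0]},{"fingers":-0.5,"delta_pos":[4,0,0],"twist":[0,0,0]},{"fingers":-0.5,"delta_pos":[2,0,0],"twist":[0,0,0]},{"fingers":-0.5,"delta_pos":[0,0,0],"twist":[0,0,0]}]'
python3 - <<'E'
from h import *
plan((.4702,-.02,.058),(1,0,0))
grab('wrist','w5')
E
```

```text
time: 6.18
tool_pos: [0.4679, -0.0191, 0.081]
tool_rot: [0.705, 0.001, 0.709, -0.0]
contact_force: [-0.4, 0.4, -1.0]
gripper_width: 0.462
t 6.17 pos [ 0.4679 -0.0191  0.081 ] F [-0.4  0.4 -1. ] w 0.462 j [-0.2  -0.18  2.1  -0.    1.23 -0.2 ]
M cols x,y,z: [[-0.006, 0.001, -1.0], [0.001, 1.0, 0.001], [1.0, -0.001, -0.006]]
twist [-0.08 -0.36 -0.07]
d world cm [ 0.23 -0.09 -2.3 ] in current tool [ 2.29 -0.09  0.25] in target tool [ 2.3  -0.09  0.23]
```

View pics/w5.png

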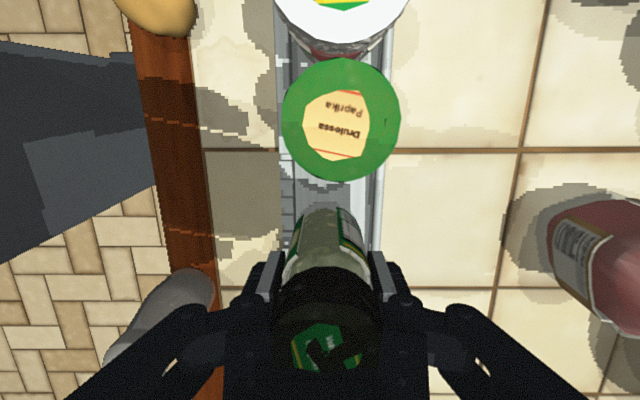

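The jar is over the channel, with the base entering between the rails and a gap to the green-capped row jar at (341,120). I keep lowering.

```bash
python3 -m inch '[{"fingers":-0.5,"delta_pos":[0.9,-0.1,0.2],"twist":[0,-0.3,0]},{"fingers":-0.5,"delta_pos":[0.7,0,0],"twist":[0,0,0]},{"fingers":-0.5,"delta_pos":[0,0,0],"twist":[0,0,0]}]'
python3 - <<'E'
from h import *
plan((.4702,-.02,.058),(1,0,0))
E
```

```text
time: 6.6
tool_pos: [0.4722, -0.0202, 0.0679]
tool_rot: [0.709, 0.0, 0.706, -0.0]
contact_force: [0.1, -0.5, -1.4]
gripper_width: 0.46
t 6.60 pos [ 0.4722 -0.0202  0.0679] F [ 0.1 -0.5 -1.4] w 0.460 j [-0.2  -0.16  2.1   0.    1.19 -0.2 ]
M cols x,y,z: [[0.004, 0.0, -1.0], [0.001, 1.0, 0.0], [1.0, -0.001, 0.004]]
twist [-0.03  0.25 -0.01]
d world cm [-0.2   0.02 -0.99] in current tool [ 0.99  0.02 -0.2 ] in target tool [ 0.99  0.02 -0.2 ]
```

```bash
python3 -m inch '[{"fingers":-0.5,"delta_pos":[0.4,0,-0.2],"twist":[0,0.2,0]},{"fingers":-0.5,"delta_pos":[0.3,0,0],"twist":[0,0,0]},{"fingers":-0.5,"delta_pos":[0,0,0],"twist":[0,0,0]},{"fingers":-0.5,"delta_pos":[0,0,0],"twist":[0,0,0]}]'
python3 - <<'E'
from h import *
plan((.4702,-.02,.058),(1,0,0))
E
```

```text
time: 7.1
tool_pos: [0.4706, -0.0202, 0.0614]
tool_rot: [0.708, 0.0, 0.706, -0.0]
contact_force: [0.3, 0.3, -1.7]
gripper_width: 0.459
t 7.10 pos [ 0.4706 -0.0202  0.0614] F [ 0.3  0.3 -1.7] w 0.459 j [-0.2  -0.15  2.11  0.    1.18 -0.2 ]
M cols x,y,z: [[0.002, -0.0, -1.0], [0.0, 1.0, -0.0], [1.0, -0.0, 0.002]]
twist [-0.02  0.11  0.  ]
d world cm [-0.04  0.02 -0.34] in current tool [ 0.34  0.02 -0.04] in target tool [ 0.34  0.02 -0.04]
```

```bash
python3 -m inch '[{"fingers":-0.5,"delta_pos":[0.15,0,0],"twist":[0,0.1,0]},{"fingers":-0.5,"delta_pos":[0.15,0,0],"twist":[0,0,0]},{"fingers":-0.5,"delta_pos":[0,0,0],"twist":[0,0,0]}]'
python3 - <<'E'
from h import *
plan((.4702,-.02,.058),(1,0,0))
E
```

```text
time: 7.48
tool_pos: [0.4705, -0.0202, 0.0582]
tool_rot: [0.707, 0.0, 0.707, -0.0]
contact_force: [-0.7, -0.7, -0.8]
gripper_width: 0.458
t 7.47 pos [ 0.4705 -0.0202  0.0582] F [-0.7 -0.7 -0.8] w 0.458 j [-0.2  -0.14  2.11  0.    1.18 -0.2 ]
M cols x,y,z: [[-0.0, 0.0, -1.0], [0.0, 1.0, 0.0], [1.0, -0.0, -0.0]]
twist [-0.03 -0.01 -0.  ]
d world cm [-0.03  0.02 -0.02] in current tool [ 0.02  0.02 -0.03] in target tool [ 0.02  0.02 -0.03]
```

```bash
python3 -m inch '[{"fingers":-0.5,"delta_pos":[0.1,0,0],"twist":[0,0,0]},{"fingers":-0.5,"delta_pos":[0,0,0],"twist":[0,0,0]}]'
python3 - <<'E'
from h import *
plan((.4702,-.02,.058),(1,0,0))
E
```

```text
time: 7.72
tool_pos: [0.4707, -0.0203, 0.058]
tool_rot: [0.707, 0.0, 0.707, -0.0]
contact_force: [-3.4, 0.2, 4.1]
gripper_width: 0.457
t 7.72 pos [ 0.4707 -0.0203  0.058 ] F [-3.4  0.2  4.1] w 0.457 j [-0.2  -0.14  2.11 -0.    1.18 -0.2 ]
M cols x,y,z: [[-0.0, -0.0, -1.0], [0.0, 1.0, -0.0], [1.0, -0.0, -0.0]]
twist [-0.03 -0.01  0.  ]
d world cm [-0.05  0.03  0.  ] in current tool [-0.    0.03 -0.05] in target tool [-0.    0.03 -0.05]
```

Contact with the floor (Fz +4). I release slowly, then rise straight up.

```bash
python3 -m inch '[{"fingers":0,"delta_pos":[0,0,0],"twist":[0,0,0]},{"fingers":0.3,"delta_pos":[0,0,0],"twist":[0,0,0]},{"fingers":0.8,"delta_pos":[0,0,0],"twist":[0,0,0]},{"fingers":1,"delta_pos":[0,0,0],"twist":[0,0,0]},{"fingers":1,"delta_pos":[0,0,0],"twist":[0,0,0]}]'
python3 -m inch '[{"fingers":1,"delta_pos":[-2,0,0],"twist":[0,0,0]},{"fingers":1,"delta_pos":[-5,0,0],"twist":[0,0,0]},{"fingers":1,"delta_pos":[-5,0,0],"twist":[0,0,0]},{"fingers":1,"delta_pos":[-4,-1,0],"twist":[0,0,0]},{"fingers":1,"delta_pos":[-1,-2,0],"twist":[0,0,0]}]'
python3 -m inch '[{"fingers":1,"delta_pos":[0,-6,0],"twist":[0,0,0]},{"fingers":1,"delta_pos":[0,-6,0],"twist":[0,0,0]},{"fingers":1,"delta_pos":[0,-3,0],"twist":[0,0,0]},{"fingers":1,"delta_pos":[0,0,0],"twist":[0,0,0]}]'
python3 - <<'E'
from h import *
plan((.47,-.145,.2),(0,1,0)); plan((.47,-.145,.2),(0,-1,0))
grab('wrist','w6');grab('top','t6')
E
```

```text
time: 8.35
tool_pos: [0.4705, -0.0202, 0.0573]
tool_rot: [0.707, 0.0, 0.707, -0.0]
contact_force: [-0.4, 0.1, 0.6]
gripper_width: 0.998
time: 8.98
tool_pos: [0.4722, -0.0505, 0.2315]
tool_rot: [0.709, -0.001, 0.705, -0.0]
contact_force: [-0.1, -1.1, 0.1]
gripper_width: 1.001
time: 9.48
tool_pos: [0.4701, -0.2019, 0.2271]
tool_rot: [0.707, 0.001, 0.707, -0.001]
contact_force: [0.2, 0.3, 0.3]
gripper_width: 1.002
t 9.47 pos [ 0.4701 -0.2019  0.2271] F [0.2 0.3 0.3] w 1.002 j [-0.55 -0.22  1.88  0.    1.49 -0.55]
M cols x,y,z: [[-0.0, 0.0, -1.0], [0.004, 1.0, 0.0], [1.0, -0.004, -0.0]]
twist [-9.022e+01 -1.000e-02 -3.000e-02]
d world cm [-0.01  5.69 -2.71] in current tool [ 2.71  5.69 -0.03] in target tool [2.71 0.01 5.69]
t 9.47 pos [ 0.4701 -0.2019  0.2271] F [0.2 0.3 0.3] w 1.002 j [-0.55 -0.22  1.88  0.    1.49 -0.55]
M cols x,y,z: [[-0.0, 0.0, -1.0], [0.004, 1.0, 0.0], [1.0, -0.004, -0.0]]
twist [ 8.978e+01 -3.000e-02  1.000e-02]
d world cm [-0.01  5.69 -2.71] in current tool [ 2.71  5.69 -0.03] in target tool [ 2.71 -0.01 -5.69]
```

View pics/w6.png

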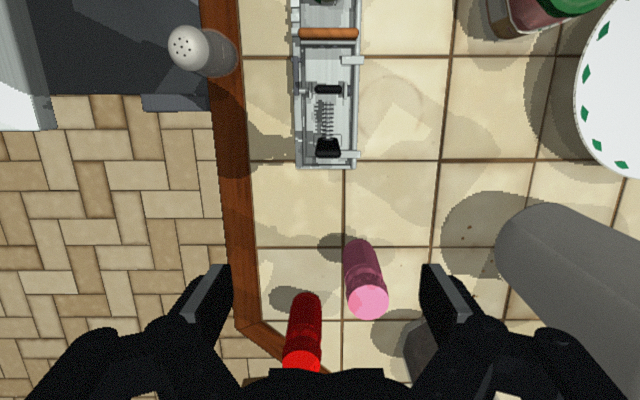

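The wrist view shows the grip top at (327,147), the lever at (327,89) and the stop face at (328,33). I use the top view to check the jar.

Run:
```python
from h import *
t=load('t6'); crop(t,170,190,350,285,4,'c6')
print('lone',circ(t,(.47,-.021),(.105,.122),.02,.03))
for n in ('t6','w6'):
    w=cloud(load(n))
    for n2,xr,yr,zr in (('stop',(.44,.5),(-.09,-.05),(.055,.085)),('fence',(.448,.494),(.165,.2),(.07,.095)),('grip',(.455,.487),(-.19,-.15),(.095,.112)),('lever',(.455,.487),(-.14,-.1),(.095,.112))):
        m=(w[...,0]>xr[0])&(w[...,0]<xr[1])&(w[...,1]>yr[0])&(w[...,1]<yr[1])&(w[...,2]>zr[0])&(w[...,2]<zr[1]);p=w[m]
        if len(p)>3: print(n,n2,len(p),p.min(0).round(4),p.max(0).round(4),np.median(p,0).round(4))
```

```text
lone (0.4701, -0.0214, 0.0201, array([ 0.4699, -0.0216,  0.1121]), 214)
t6 stop 66 [ 0.4465 -0.0762  0.055 ] [ 0.4947 -0.0685  0.07  ] [ 0.4732 -0.0711  0.0644]
t6 fence 92 [0.4492 0.1784 0.0703] [0.4938 0.1905 0.0827] [0.4714 0.184  0.0761]
t6 grip 32 [ 0.4609 -0.1721  0.099 ] [ 0.4805 -0.1641  0.1091] [ 0.4706 -0.168   0.1039]
t6 lever 26 [ 0.4609 -0.1205  0.0972] [ 0.4806 -0.1155  0.1074] [ 0.4707 -0.1179  0.1025]
w6 stop 711 [ 0.4465 -0.0762  0.0556] [ 0.4975 -0.068   0.0676] [ 0.472  -0.0726  0.0647]
w6 grip 268 [ 0.4611 -0.1713  0.0958] [ 0.4818 -0.1636  0.1069] [ 0.4714 -0.1668  0.1044]
w6 lever 261 [ 0.4609 -0.121   0.1005] [ 0.4819 -0.1144  0.1057] [ 0.4718 -0.1181  0.1037]
```

View pics/c6.png

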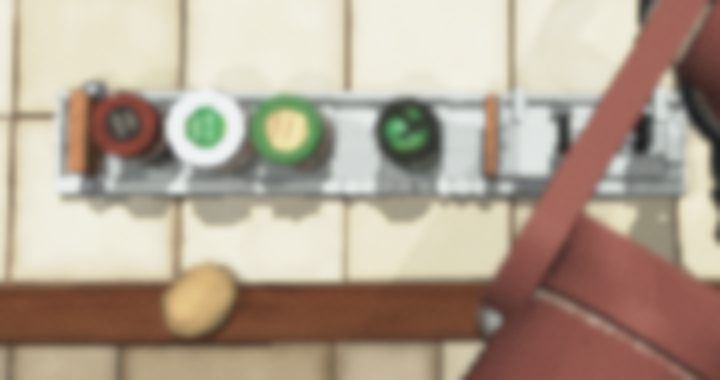

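The lone jar stands upright at (.470,-.021) with its top at .112, clear of both sides. Next I turn the jaws along y to take the grip and lever.

```bash
python3 -m inch '[{"fingers":1,"delta_pos":[0,2,0],"twist":[-10,0,0]},{"fingers":1,"delta_pos":[0,0,0],"twist":[-10,0,0]},{"fingers":1,"delta_pos":[0,0,0],"twist":[-10,0,0]},{"fingers":1,"delta_pos":[0,0,0],"twist":[-10,0,0]},{"fingers":1,"delta_pos":[0,0,0],"twist":[-10,0,0]}]'
python3 -m inch '[{"fingers":1,"delta_pos":[0,0,0],"twist":[-10,0,0]},{"fingers":1,"delta_pos":[0,0,0],"twist":[-10,0,0]},{"fingers":1,"delta_pos":[0,0,0],"twist":[-10,0,0]},{"fingers":1,"delta_pos":[0,0,3],"twist":[-9.5,0,0]},{"fingers":1,"delta_pos":[0,0,0],"twist":[0,0,0]}]'
python3 - <<'E'
from h import *
plan((.4712,-.15,.069),(.0125,1,0))
grab('wrist','w7');grab('top','t7')
E
```

```text
time: 10.2
tool_pos: [0.4706, -0.1786, 0.2273]
tool_rot: [0.64, -0.301, 0.64, 0.301]
contact_force: [-0.3, -0.0, 0.3]
gripper_width: 1.002
time: 10.82
tool_pos: [0.4758, -0.1483, 0.2273]
tool_rot: [0.502, -0.499, 0.501, 0.499]
contact_force: [0.2, -1.0, 0.6]
gripper_width: 1.003
t 10.82 pos [ 0.4758 -0.1483  0.2273] F [ 0.2 -1.   0.6] w 1.003 j [-0.45 -0.25  1.91  0.    1.49 -2.02]
M cols x,y,z: [[0.0, 0.0, -1.0], [-1.0, 0.006, -0.0], [0.006, 1.0, 0.0]]
twist [0.38 0.02 0.01]
d world cm [ -0.46  -0.17 -15.83] in current tool [15.83  0.47 -0.18] in target tool [15.83  0.46 -0.18]
```

View pics/w7.png

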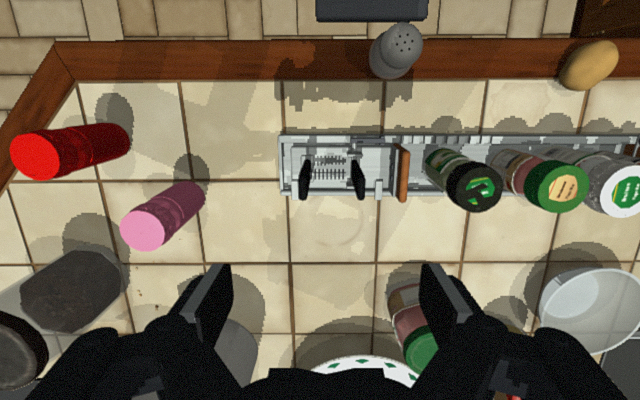

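This view shows the whole mechanism: grip (305,180), lever (357,178), stop face (402,173) and the lone jar upright with its cap at (474,186). I zoom in on the notched rail.

Run:
```python
from h import *
f=load('w7'); crop(f,275,125,465,215,4.2,'c7')
crop(f,400,120,640,220,3.3,'c7b')
w=cloud(f)
for n2,xr,yr,zr in (('stop',(.44,.5),(-.09,-.05),(.055,.085)),('fence',(.448,.494),(.165,.2),(.07,.095)),('grip',(.455,.487),(-.19,-.15),(.095,.112)),('lever',(.455,.487),(-.14,-.1),(.095,.112)),('rail',(.436,.448),(-.08,.1),(.019,.028))):
        m=(w[...,0]>xr[0])&(w[...,0]<xr[1])&(w[...,1]>yr[0])&(w[...,1]<yr[1])&(w[...,2]>zr[0])&(w[...,2]<zr[1]);p=w[m]
        if len(p)>3: print(n2,len(p),p.min(0).round(4),p.max(0).round(4),np.median(p,0).round(4))
```

```text
stop 520 [ 0.446  -0.0762  0.055 ] [ 0.4973 -0.0675  0.0671] [ 0.4703 -0.0732  0.0646]
grip 241 [ 0.4602 -0.1714  0.0954] [ 0.4814 -0.1636  0.1069] [ 0.4699 -0.1674  0.1044]
lever 216 [ 0.461  -0.1213  0.0951] [ 0.4821 -0.1141  0.1058] [ 0.4707 -0.1182  0.1036]
rail 1258 [ 0.4373 -0.0799  0.019 ] [0.448  0.0999 0.0276] [0.4413 0.0164 0.0237]
```

View pics/c7.png

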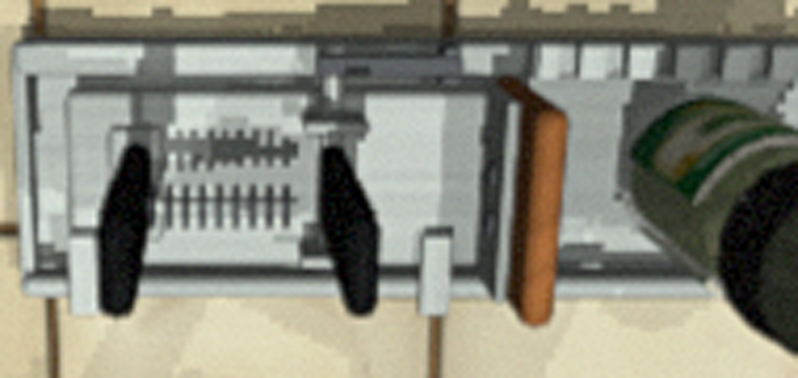

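View pics/c7b.png

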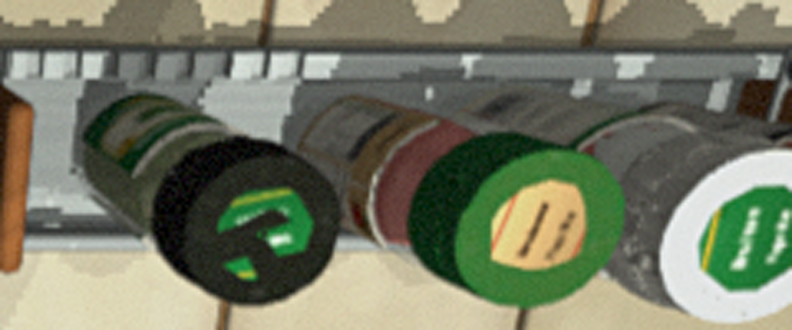

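```bash
python3 -m inch '[{"fingers":1,"delta_pos":[3,0.45,-0.15],"twist":[0.4,0,0]},{"fingers":1,"delta_pos":[4,0,0],"twist":[0,0,0]},{"fingers":1,"delta_pos":[3,0,0],"twist":[0,0,0]},{"fingers":1,"delta_pos":[0,0,0],"twist":[0,0,0]},{"fingers":1,"delta_pos":[0,0,0],"twist":[0,0,0]}]'
python3 - <<'E'
from h import *
plan((.4712,-.15,.069),(.0125,1,0))
grab('wrist','w8')
E
```

```text
time: 11.55
tool_pos: [0.4719, -0.1527, 0.1287]
tool_rot: [0.504, -0.496, 0.504, 0.495]
contact_force: [0.5, 0.2, 0.4]
gripper_width: 1.001
t 11.55 pos [ 0.4719 -0.1527  0.1287] F [0.5 0.2 0.4] w 1.001 j [-0.46 -0.18  2.01 -0.    1.31 -2.02]
M cols x,y,z: [[0.002, -0.001, -1.0], [-1.0, 0.017, -0.002], [0.017, 1.0, -0.001]]
twist [-0.25 -0.05  0.1 ]
d world cm [-0.07  0.27 -5.97] in current tool [5.97 0.08 0.27] in target tool [5.97 0.07 0.27]
```

View pics/w8.png

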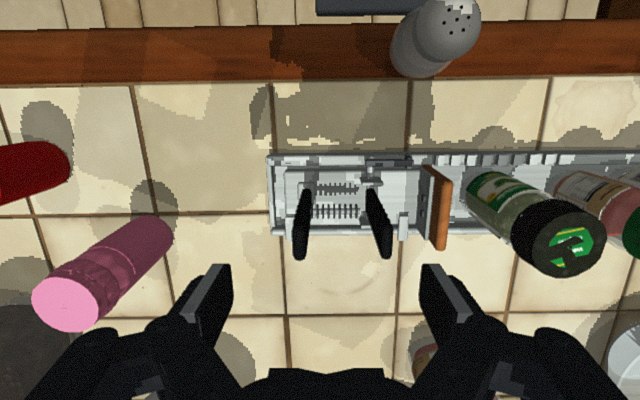

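The blades sit between the open fingers: grip (302,220), lever (378,220). I descend to pad height.

```bash
python3 -m inch '[{"fingers":1,"delta_pos":[1,0,0.25],"twist":[-0.2,0,0]},{"fingers":1,"delta_pos":[2,0,0],"twist":[0,0,0]},{"fingers":1,"delta_pos":[2,0,0],"twist":[0,0,0]},{"fingers":1,"delta_pos":[0.9,0,0],"twist":[0,0,0]},{"fingers":1,"delta_pos":[0,0,0],"twist":[0,0,0]}]'
python3 - <<'E'
from h import *
plan((.4712,-.15,.069),(.0125,1,0))
grab('wrist','w9')
E
```

```text
time: 12.22
tool_pos: [0.471, -0.1494, 0.0679]
tool_rot: [0.503, -0.497, 0.503, 0.497]
contact_force: [0.9, -0.1, 0.1]
gripper_width: 1.0
t 12.22 pos [ 0.471  -0.1494  0.0679] F [ 0.9 -0.1  0.1] w 1.000 j [-0.46 -0.1   2.05  0.    1.19 -2.02]
M cols x,y,z: [[-0.001, 0.0, -1.0], [-1.0, 0.013, 0.001], [0.013, 1.0, 0.0]]
twist [-0.01  0.02 -0.05]
d world cm [ 0.02 -0.06  0.11] in current tool [-0.11 -0.02 -0.06] in target tool [-0.11 -0.03 -0.06]
```

View pics/w9.png

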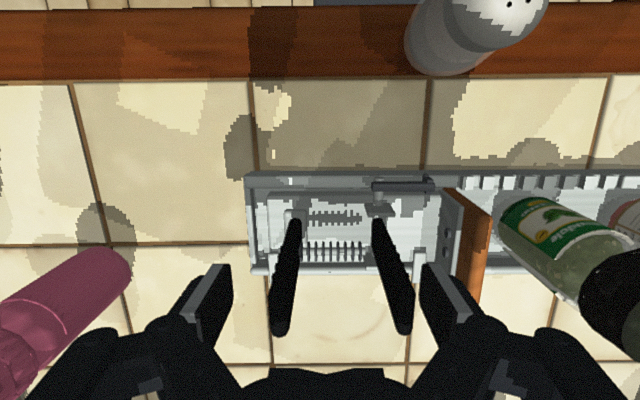

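```bash
python3 -m inch '[{"fingers":0.4,"delta_pos":[0,0,0],"twist":[0,0,0]},{"fingers":0.25,"delta_pos":[0,0,0],"twist":[0,0,0]},{"fingers":0.15,"delta_pos":[0,0,0],"twist":[0,0,0]},{"fingers":0.1,"delta_pos":[0,0,0],"twist":[0,0,0]}]'
python3 -m inch '[{"fingers":0.05,"delta_pos":[0,0,0],"twist":[0,0,0]},{"fingers":-0.1,"delta_pos":[0,0,0],"twist":[0,0,0]},{"fingers":-0.1,"delta_pos":[0,0,0],"twist":[0,0,0]}]'
python3 - <<'E'
from h import *
plan((.4712,-.15,.069),(.0125,1,0))
grab('wrist','w10');grab('top','t10')
f=load('w10');crop(f,230,130,510,400,2.2,'c10')
E
```

```text
time: 12.78
tool_pos: [0.4719, -0.1494, 0.0691]
tool_rot: [0.504, -0.497, 0.503, 0.497]
contact_force: [-0.1, 4.6, 5.6]
gripper_width: 0.554
time: 13.15
tool_pos: [0.4718, -0.1505, 0.0698]
tool_rot: [0.503, -0.497, 0.503, 0.496]
contact_force: [-3.0, -0.4, 7.8]
gripper_width: 0.495
t 13.15 pos [ 0.4718 -0.1505  0.0698] F [-3.  -0.4  7.8] w 0.495 j [-0.46 -0.1   2.05 -0.    1.19 -2.02]
M cols x,y,z: [[0.001, -0.001, -1.0], [-1.0, 0.013, -0.001], [0.013, 1.0, -0.001]]
twist [-0.02 -0.07  0.06]
d world cm [-0.06  0.05 -0.08] in current tool [0.08 0.06 0.05] in target tool [0.08 0.06 0.05]
```

View pics/c10.png

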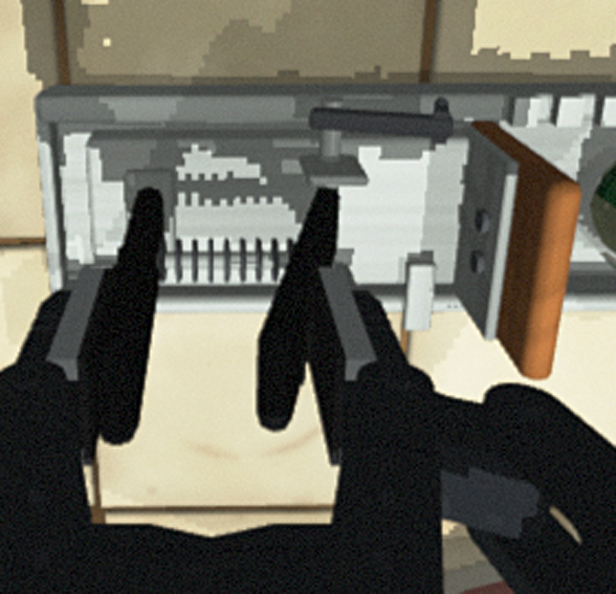

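Lever squeezed (width 0.495, about 43 mm), and in the picture the lever leans back to the grip with the catch arm raised. Now fence and row positions from the top view.

Run:
```python
from h import *
t=load('t10')
for nm,c in (('j1',(.473,.145)),('j2',(.471,.1)),('j3',(.470,.052)),('lone',(.47,-.021))):
  for q in ('top0','t10'):
    try: print(nm,q,circ(load(q),c,(.103,.125),.02,.028))
    except Exception as e: print(nm,q,'-')
w=cloud(t)
m=(w[...,2]>.068)&(w[...,2]<.084)&(abs(w[...,0]-.472)<.03)&(w[...,1]>.165)&(w[...,1]<.2)
p=w[m];print('fence',p.min(0),p.max(0)); print(np.histogram(p[:,1],np.arange(.165,.2,.0025)))
crop(t,180,200,300,250,6,'c10t')
```

```text
j1 top0 (0.4743, 0.142, 0.0255, array([0.4737, 0.1459, 0.1113]), 239)
j1 t10 (0.4732, 0.1424, 0.0254, array([0.4736, 0.146 , 0.1112]), 238)
j2 top0 (0.4701, 0.1014, 0.0263, array([0.4709, 0.0975, 0.1146]), 300)
j2 t10 (0.4714, 0.0982, 0.0231, array([0.471 , 0.0974, 0.1145]), 297)
j3 top0 (0.4696, 0.055, 0.025, array([0.4716, 0.0537, 0.1067]), 248)
j3 t10 (0.4723, 0.0556, 0.0248, array([0.4715, 0.0535, 0.1069]), 244)
lone top0 (0.0, 0.0, 0.0, array([nan, nan, nan]), 0)
lone t10 (0.4698, -0.0211, 0.0203, array([ 0.4697, -0.0216,  0.1116]), 219)
fence [0.44708508 0.17846009 0.06830108] [0.49678932 0.19015612 0.08112196]
(array([ 0,  0,  0,  0,  0, 15, 27, 20, 21, 18,  4,  0,  0,  0]), array([0.165 , 0.1675, 0.17  , 0.1725, 0.175 , 0.1775, 0.18  , 0.1825,
       0.185 , 0.1875, 0.19  , 0.1925, 0.195 , 0.1975, 0.2   ]))h.py:32: RuntimeWarning: Mean of empty slice.
  p=w[m]; (x,y),rr=cv2.minEnclosingCircle(p[:,:2].astype(np.float32)); return round(x,4),round(y,4),round(rr,4),p.mean(0).round(4),len(p)
  ret = um.true_divide(
```

View pics/c10t.png

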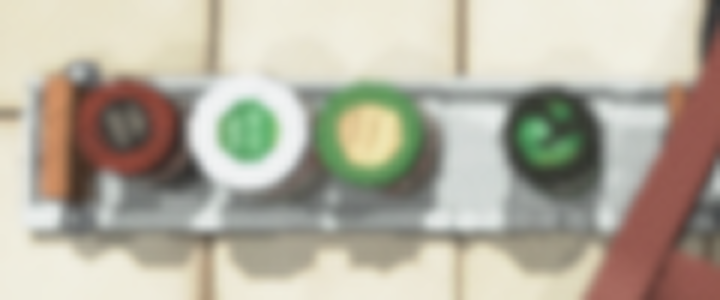

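```bash
python3 -m inch '[{"fingers":-0.1,"delta_pos":[0,0,0.3],"twist":[0,0,0]},{"fingers":-0.1,"delta_pos":[0,0,0.5],"twist":[0,0,0]},{"fingers":-0.1,"delta_pos":[0,0,0.5],"twist":[0,0,0]},{"fingers":-0.1,"delta_pos":[0,0,0.5],"twist":[0,0,0]},{"fingers":-0.1,"delta_pos":[0,0,0.2],"twist":[0,0,0]}]'
python3 - <<'E'
from h import *
plan((.472,-.12,.07),(.0125,1,0))
grab('wrist','w11')
E
```

```text
time: 13.88
tool_pos: [0.472, -0.1309, 0.0698]
tool_rot: [0.503, -0.498, 0.504, 0.496]
contact_force: [-3.1, -3.9, 7.6]
gripper_width: 0.492
t 13.88 pos [ 0.472  -0.1309  0.0698] F [-3.1 -3.9  7.6] w 0.492 j [-0.42 -0.11  2.06 -0.    1.19 -1.98]
M cols x,y,z: [[0.001, -0.002, -1.0], [-1.0, 0.013, -0.001], [0.013, 1.0, -0.002]]
twist [-0.02 -0.13  0.05]
d world cm [0.   1.09 0.02] in current tool [-0.02  0.01  1.09] in target tool [-0.02  0.01  1.09]
```

View pics/w11.png

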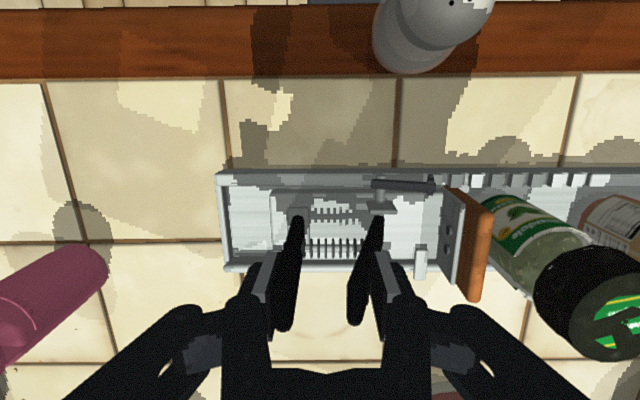

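The stop follows (face at (475,245)), lever still squeezed. I continue gently, watching Fy (drag about -4 N so far).

```bash
python3 -m inch '[{"fingers":-0.1,"delta_pos":[0,0,0.3],"twist":[0,0,0]},{"fingers":-0.1,"delta_pos":[0,0,0.3],"twist":[0,0,0]},{"fingers":-0.1,"delta_pos":[0,0,0.3],"twist":[0,0,0]},{"fingers":-0.1,"delta_pos":[0,0,0.3],"twist":[0,0,0]},{"fingers":-0.1,"delta_pos":[0,0,0.3],"twist":[0,0,0]}]'
python3 -m inch '[{"fingers":-0.1,"delta_pos":[0,0,0.3],"twist":[0,0,0]},{"fingers":-0.1,"delta_pos":[0,0,0.3],"twist":[0,0,0]},{"fingers":-0.1,"delta_pos":[0,0,0.3],"twist":[0,0,0]},{"fingers":-0.1,"delta_pos":[0,0,0.3],"twist":[0,0,0]},{"fingers":-0.1,"delta_pos":[0,0,0],"twist":[0,0,0]}]'
python3 - <<'E'
from h import *
plan((.472,-.0945,.07),(.0125,1,0))
grab('wrist','w12');grab('top','t12')
w=cloud(load('w12'))
m=(abs(w[...,0]-.472)<.024)&(w[...,1]<.0)&(w[...,1]>-.05)&(w[...,2]>.05)&(w[...,2]<.085);p=w[m]
print(p.min(0),p.max(0))
E
```

```text
time: 14.55
tool_pos: [0.4721, -0.1163, 0.0698]
tool_rot: [0.503, -0.498, 0.504, 0.496]
contact_force: [-3.0, -5.6, 8.8]
gripper_width: 0.497
time: 15.18
tool_pos: [0.4722, -0.1039, 0.0698]
tool_rot: [0.503, -0.497, 0.504, 0.496]
contact_force: [-3.5, -3.6, 8.3]
gripper_width: 0.498
t 15.18 pos [ 0.4722 -0.1039  0.0698] F [-3.5 -3.6  8.3] w 0.498 j [-0.37 -0.13  2.07 -0.    1.2  -1.93]
M cols x,y,z: [[0.0, -0.002, -1.0], [-1.0, 0.013, -0.0], [0.013, 1.0, -0.002]]
twist [-0.03 -0.12  0.02]
d world cm [-0.02  0.94  0.02] in current tool [-0.02  0.03  0.94] in target tool [-0.02  0.03  0.94]
[ 0.44801628 -0.02956529  0.05002861] [ 4.95997268e-01 -1.33367419e-05  8.49876472e-02]
```

View pics/w12.png

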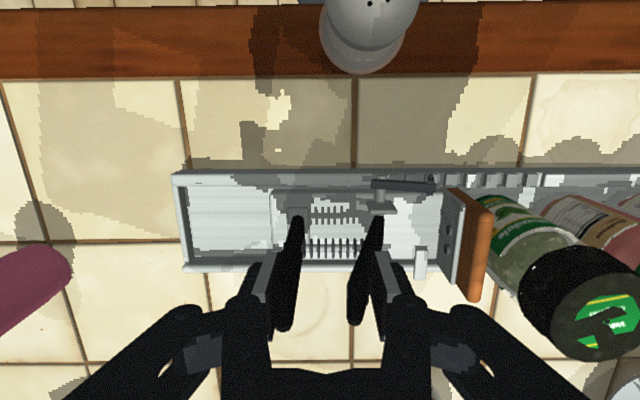

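```bash
python3 -m inch '[{"fingers":-0.1,"delta_pos":[0,0,0.25],"twist":[0,0,0]},{"fingers":-0.1,"delta_pos":[0,0,0.25],"twist":[0,0,0]},{"fingers":-0.1,"delta_pos":[0,0,0.25],"twist":[0,0,0]},{"fingers":-0.1,"delta_pos":[0,0,0.25],"twist":[0,0,0]}]'
python3 -m inch '[{"fingers":-0.1,"delta_pos":[0,0,0.2],"twist":[0,0,0]},{"fingers":-0.1,"delta_pos":[0,0,0.2],"twist":[0,0,0]},{"fingers":-0.1,"delta_pos":[0,0,0.2],"twist":[0,0,0]}]'
python3 - <<'E'
from h import *
plan((.472,-.0945,.07),(.0125,1,0))
grab('wrist','w13');grab('top','t13')
crop(load('t13'),180,200,340,250,4.5,'c13t')
E
```

```text
time: 15.78
tool_pos: [0.4723, -0.0942, 0.0698]
tool_rot: [0.503, -0.497, 0.504, 0.496]
contact_force: [-4.5, -5.0, 8.4]
gripper_width: 0.498
time: 16.15
tool_pos: [0.4723, -0.0884, 0.0698]
tool_rot: [0.503, -0.497, 0.504, 0.496]
contact_force: [-4.5, -6.8, 8.6]
gripper_width: 0.493
t 16.15 pos [ 0.4723 -0.0884  0.0698] F [-4.5 -6.8  8.6] w 0.493 j [-0.34 -0.14  2.08 -0.    1.2  -1.89]
M cols x,y,z: [[0.0, -0.003, -1.0], [-1.0, 0.013, -0.0], [0.013, 1.0, -0.003]]
twist [-0.04 -0.17  0.01]
d world cm [-0.03 -0.61  0.02] in current tool [-0.01  0.02 -0.61] in target tool [-0.02  0.03 -0.61]
```

View pics/c13t.png

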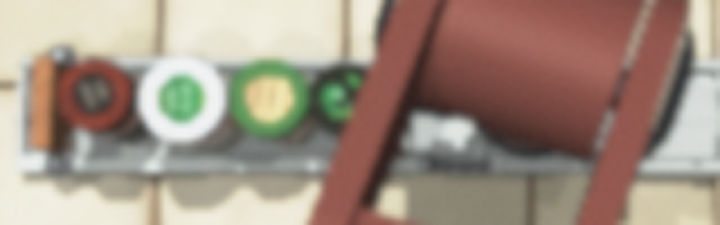

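View pics/w13.png

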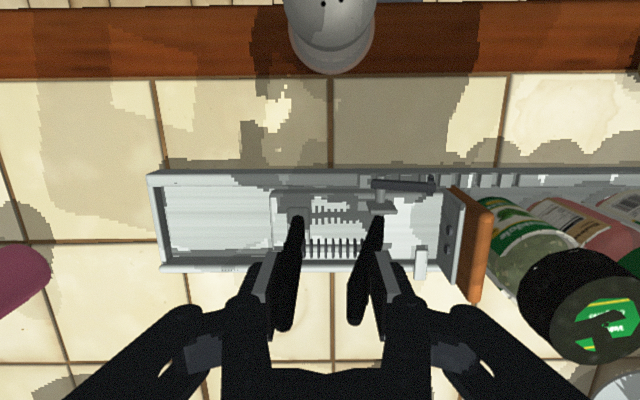

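The row is gathering; face at about -.006, with around 12 mm of slack left. I go on in 1–1.5 mm steps.

```bash
python3 -m inch '[{"fingers":-0.1,"delta_pos":[0,0,0.15],"twist":[0,0,0]},{"fingers":-0.1,"delta_pos":[0,0,0.15],"twist":[0,0,0]},{"fingers":-0.1,"delta_pos":[0,0,0.15],"twist":[0,0,0]}]'
python3 -m inch '[{"fingers":-0.1,"delta_pos":[0,0,0.1],"twist":[0,0,0]},{"fingers":-0.1,"delta_pos":[0,0,0.1],"twist":[0,0,0]}]'
python3 -m inch '[{"fingers":-0.1,"delta_pos":[0,0,0.1],"twist":[0,0,0]}]'
python3 -m inch '[{"fingers":-0.1,"delta_pos":[0,0,0.1],"twist":[0,0,0]}]'
python3 - <<'E'
from h import *
plan((.472,-.0765,.07),(.0125,1,0))
grab('top','t14')
t=load('t14');crop(t,180,200,300,250,6,'c14t')
for nm,c in (('j1',(.473,.15)),('j2',(.471,.107)),('j3',(.470,.062))): print(nm,circ(t,c,(.103,.125),.02,.022))
E
```

```text
time: 16.62
tool_pos: [0.4723, -0.0839, 0.0698]
tool_rot: [0.502, -0.497, 0.504, 0.496]
contact_force: [-4.6, -5.4, 8.8]
gripper_width: 0.498
time: 16.88
tool_pos: [0.4724, -0.0819, 0.0698]
tool_rot: [0.503, -0.497, 0.504, 0.496]
contact_force: [-4.2, -7.0, 9.3]
gripper_width: 0.495
time: 17.0
tool_pos: [0.4724, -0.081, 0.0698]
tool_rot: [0.502, -0.497, 0.504, 0.496]
contact_force: [-4.1, -5.4, 8.7]
gripper_width: 0.49
time: 17.12
tool_pos: [0.4724, -0.08, 0.0698]
tool_rot: [0.502, -0.498, 0.504, 0.496]
contact_force: [-4.9, -6.3, 9.3]
gripper_width: 0.495
t 17.12 pos [ 0.4724 -0.08    0.0698] F [-4.9 -6.3  9.3] w 0.495 j [-0.32 -0.14  2.08 -0.    1.2  -1.88]
M cols x,y,z: [[-0.0, -0.003, -1.0], [-1.0, 0.013, 0.0], [0.013, 1.0, -0.003]]
twist [-0.04 -0.19 -0.  ]
d world cm [-0.04  0.35  0.02] in current tool [-0.02  0.04  0.35] in target tool [-0.02  0.04  0.35]
j1 (0.4733, 0.1501, 0.0216, array([0.4734, 0.1502, 0.1115]), 230)
j2 (0.4711, 0.1067, 0.022, array([0.4707, 0.1063, 0.1151]), 268)
j3 (0.4731, 0.0624, 0.0216, array([0.4728, 0.0628, 0.1066]), 205)
```

View pics/c14t.png

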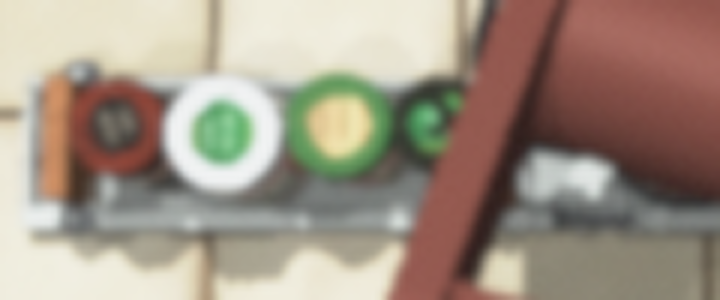

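```bash
for i in 1; do python3 -m inch '[{"fingers":-0.1,"delta_pos":[0,0,0.1],"twist":[0,0,0]}]'; done
python3 -m inch '[{"fingers":-0.1,"delta_pos":[0,0,0.1],"twist":[0,0,0]}]'
python3 -c "
from h import *
plan()"
```

```text
time: 17.3
tool_pos: [0.4724, -0.0791, 0.0698]
tool_rot: [0.502, -0.498, 0.504, 0.496]
contact_force: [-3.5, -6.4, 9.4]
gripper_width: 0.494
time: 17.42
tool_pos: [0.4724, -0.078, 0.0698]
tool_rot: [0.502, -0.497, 0.504, 0.496]
contact_force: [-5.8, -7.0, 9.2]
gripper_width: 0.489
t 17.43 pos [ 0.4724 -0.078   0.0698] F [-5.8 -7.   9.2] w 0.489 j [-0.32 -0.14  2.09 -0.    1.2  -1.87]
M cols x,y,z: [[-0.0, -0.003, -1.0], [-1.0, 0.013, 0.0], [0.013, 1.0, -0.003]]
twist [0. 0. 0.]
```

```bash
python3 -m inch '[{"fingers":-0.1,"delta_pos":[0,0,0.07],"twist":[0,0,0]}]'
python3 -m inch '[{"fingers":-0.1,"delta_pos":[0,0,0.07],"twist":[0,0,0]}]'
python3 - <<'E'
from h import *
plan()
t=grab('top','t15');crop(t,180,200,300,250,6,'c15t')
for nm,c in (('j1',(.473,.153)),('j2',(.471,.109)),('j3',(.470,.065))): print(nm,circ(t,c,(.103,.125),.02,.022))
w=cloud(t)
m=(w[...,2]>.068)&(w[...,2]<.084)&(abs(w[...,0]-.472)<.03)&(w[...,1]>.165)&(w[...,1]<.2)
print('fence',np.sort(w[m][:,1])[[0,5,-5,-1]])
E
```

```text
time: 17.55
tool_pos: [0.4724, -0.0773, 0.0698]
tool_rot: [0.502, -0.497, 0.504, 0.496]
contact_force: [-4.4, -6.6, 9.5]
gripper_width: 0.495
time: 17.68
tool_pos: [0.4724, -0.0766, 0.0698]
tool_rot: [0.502, -0.498, 0.504, 0.496]
contact_force: [-5.5, -6.5, 8.7]
gripper_width: 0.492
t 17.68 pos [ 0.4724 -0.0766  0.0698] F [-5.5 -6.5  8.7] w 0.492 j [-0.31 -0.14  2.09 -0.    1.2  -1.87]
M cols x,y,z: [[-0.0, -0.003, -1.0], [-1.0, 0.013, 0.0], [0.013, 1.0, -0.003]]
twist [0. 0. 0.]
j1 (0.4739, 0.1524, 0.0218, array([0.4735, 0.1534, 0.1115]), 232)
j2 (0.471, 0.109, 0.022, array([0.4709, 0.1087, 0.1148]), 270)
j3 (0.4722, 0.0648, 0.0215, array([0.4732, 0.0659, 0.1065]), 203)
fence [0.17814716 0.17918961 0.18987147 0.19107287]
```

View pics/c15t.png

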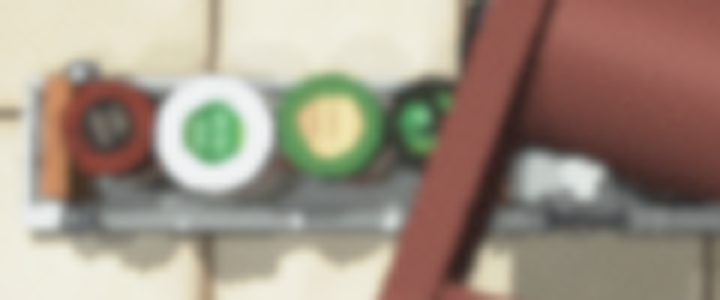

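```bash
python3 -m inch '[{"fingers":-0.1,"delta_pos":[0,0,0.06],"twist":[0,0,0]}]' | grep -E 'pos|force'
python3 -m inch '[{"fingers":-0.1,"delta_pos":[0,0,0.05],"twist":[0,0,0]}]'| grep -E 'pos|force'
python3 -c "
from h import *
for i in range(1): plan()"
```

```text
tool_pos: [0.4724, -0.076, 0.0698]
contact_force: [-5.0, -7.4, 8.8]
tool_pos: [0.4724, -0.0755, 0.0698]
contact_force: [-5.0, -6.7, 9.0]
t 17.98 pos [ 0.4724 -0.0755  0.0698] F [-5.  -6.7  9. ] w 0.491 j [-0.31 -0.14  2.09 -0.    1.2  -1.87]
M cols x,y,z: [[-0.0, -0.003, -1.0], [-1.0, 0.013, 0.0], [0.013, 1.0, -0.003]]
twist [0. 0. 0.]
```

```bash
python3 -m inch '[{"fingers":-0.1,"delta_pos":[0,0,0.05],"twist":[0,0,0]}]' | grep -E 'pos|force'
python3 -m inch '[{"fingers":-0.1,"delta_pos":[0,0,0.05],"twist":[0,0,0]}]'| grep -E 'pos|force'
```

```text
tool_pos: [0.4724, -0.075, 0.0698]
contact_force: [-5.7, -7.1, 9.7]
tool_pos: [0.4724, -0.0745, 0.0698]
contact_force: [-5.5, -6.8, 9.1]
```

```bash
python3 -m inch '[{"fingers":-0.1,"delta_pos":[0,0,0.05],"twist":[0,0,0]}]' | grep -E 'pos|force'
```

```text
tool_pos: [0.4724, -0.074, 0.0698]
contact_force: [-4.4, -6.1, 9.8]
```

```bash
python3 -m inch '[{"fingers":-0.1,"delta_pos":[0,0,0.05],"twist":[0,0,0]}]' | grep -E 'pos|force'
python3 - <<'E'
from h import *
t=grab('top','t16');crop(t,180,200,300,250,6,'c16t');grab('wrist','w16')
for nm,c in (('j1',(.473,.155)),('j2',(.471,.111)),('j3',(.470,.067))): print(nm,circ(t,c,(.103,.125),.02,.022))
E
```

```text
tool_pos: [0.4724, -0.0735, 0.0698]
contact_force: [-4.7, -7.3, 8.7]
j1 (0.4726, 0.1552, 0.0217, array([0.4732, 0.1563, 0.112 ]), 231)
j2 (0.471, 0.1111, 0.022, array([0.4708, 0.1111, 0.1147]), 263)
j3 (0.4711, 0.0677, 0.0216, array([0.4728, 0.0685, 0.1068]), 203)
```

View pics/c16t.png

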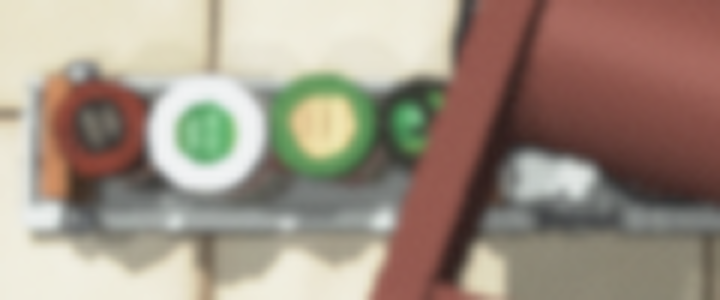

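View pics/w16.png

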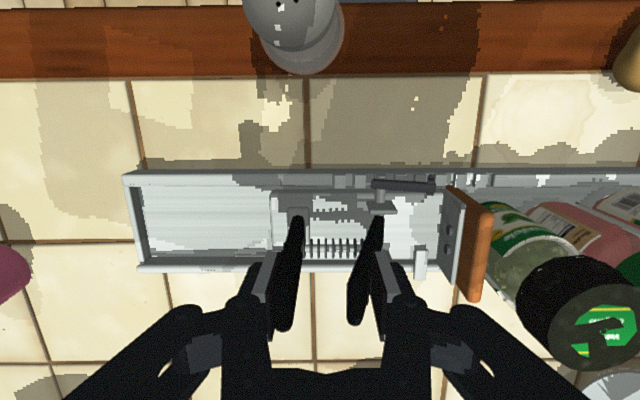

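```bash
python3 -m inch '[{"fingers":-0.1,"delta_pos":[0,0,0.05],"twist":[0,0,0]}]' | grep -E 'pos|force'
python3 -m inch '[{"fingers":-0.1,"delta_pos":[0,0,0.05],"twist":[0,0,0]}]' | grep -E 'pos|force'
```

```text
tool_pos: [0.4724, -0.073, 0.0698]
contact_force: [-5.3, -6.7, 9.7]
tool_pos: [0.4724, -0.0725, 0.0698]
contact_force: [-5.1, -6.8, 9.4]
```

```bash
python3 -m inch '[{"fingers":-0.1,"delta_pos":[0,0,0.05],"twist":[0,0,0]}]' | grep -E 'pos|force'
```

```text
tool_pos: [0.4724, -0.0722, 0.0698]
contact_force: [-5.5, -8.1, 8.1]
```

```bash
python3 -m inch '[{"fingers":-0.1,"delta_pos":[0,0,0.05],"twist":[0,0,0]}]' | grep -E 'pos|force'
```

```text
tool_pos: [0.4724, -0.0721, 0.0698]
contact_force: [-5.1, -10.3, 8.2]
```

Contact: Fy went from the drag of -6.7 to -10.3 N, so the row is closed at TCP y ≈ -.0722. I back off 13 mm with the lever still squeezed. Then I release and nudge the grip forward from behind, so the catch drops in the next notch.

```bash
python3 -m inch '[{"fingers":-0.1,"delta_pos":[0,0,-0.2],"twist":[0,0,0]},{"fingers":-0.1,"delta_pos":[0,0,-0.4],"twist":[0,0,0]},{"fingers":-0.1,"delta_pos":[0,0,-0.4],"twist":[0,0,0]},{"fingers":-0.1,"delta_pos":[0,0,-0.3],"twist":[0,0,0]},{"fingers":-0.1,"delta_pos":[0,0,0],"twist":[0,0,0]}]'
python3 - <<'E'
from h import *
plan()
f=grab('wrist','w17');crop(f,230,130,510,340,2.8,'c17')
E
```

```text
time: 19.7
tool_pos: [0.4723, -0.0826, 0.0698]
tool_rot: [0.503, -0.496, 0.503, 0.497]
contact_force: [-4.6, 2.7, 11.1]
gripper_width: 0.491
t 19.70 pos [ 0.4723 -0.0826  0.0698] F [-4.6  2.7 11.1] w 0.491 j [-0.33 -0.14  2.08  0.    1.2  -1.89]
M cols x,y,z: [[-0.0, 0.001, -1.0], [-1.0, 0.013, 0.0], [0.013, 1.0, 0.001]]
twist [0. 0. 0.]
```

View pics/c17.png

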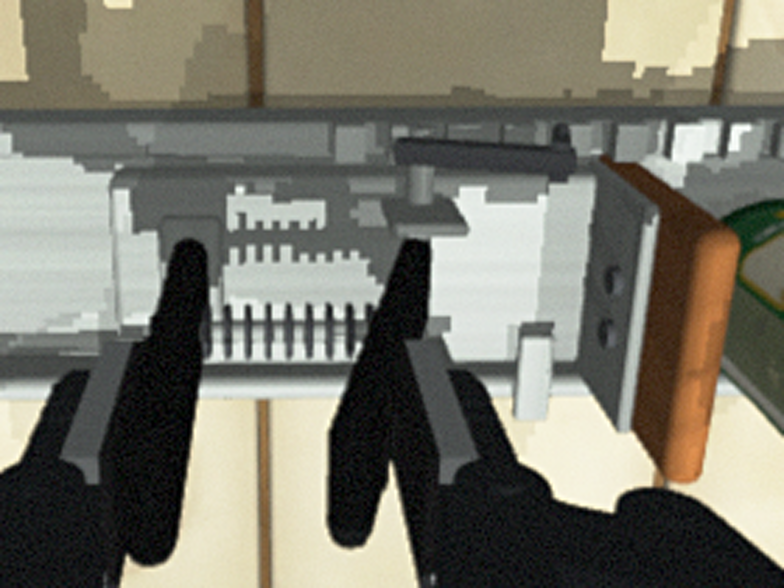

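```bash
python3 -m inch '[{"fingers":-0.1,"delta_pos":[0,0,-0.25],"twist":[0,0,0]},{"fingers":-0.1,"delta_pos":[0,0,0],"twist":[0,0,0]}]'
python3 -c "
from h import *
f=grab('wrist','w18')"
```

```text
time: 20.0
tool_pos: [0.4723, -0.085, 0.0699]
tool_rot: [0.504, -0.496, 0.503, 0.497]
contact_force: [-4.4, 2.8, 12.0]
gripper_width: 0.485
```

```bash
python3 -m inch '[{"fingers":0.2,"delta_pos":[0,0,0],"twist":[0,0,0]},{"fingers":0.4,"delta_pos":[0,0,0],"twist":[0,0,0]},{"fingers":0.62,"delta_pos":[0,0,0],"twist":[0,0,0]},{"fingers":0.62,"delta_pos":[0,0,0],"twist":[0,0,0]}]'
python3 - <<'E'
from h import *
plan()
f=grab('wrist','w19');crop(f,230,130,510,400,2.2,'c19')
E
```

```text
time: 20.55
tool_pos: [0.4718, -0.0853, 0.068]
tool_rot: [0.503, -0.497, 0.503, 0.497]
contact_force: [-0.0, -1.0, -0.3]
gripper_width: 0.815
t 20.55 pos [ 0.4718 -0.0853  0.068 ] F [-0.  -1.  -0.3] w 0.815 j [-0.33 -0.14  2.08 -0.    1.2  -1.89]
M cols x,y,z: [[-0.001, -0.0, -1.0], [-1.0, 0.013, 0.001], [0.013, 1.0, -0.0]]
twist [0. 0. 0.]
```

View pics/c19.png

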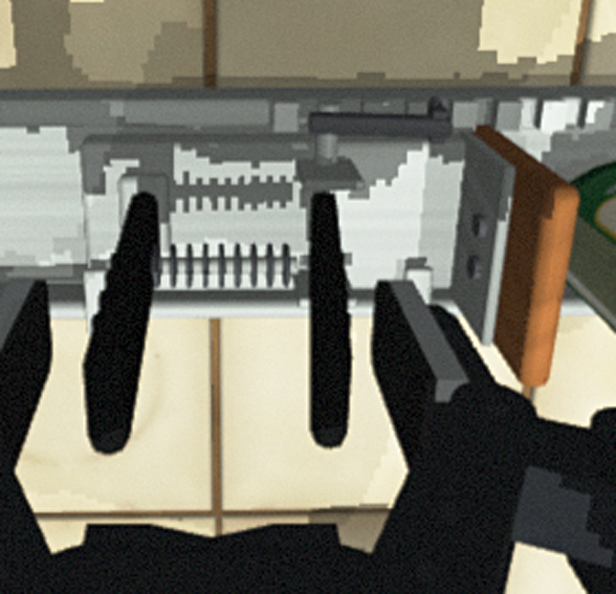

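The lever is at its land position, clear of both fingers: grip top at (125,440) and lever top at (330,435) in the crop. I advance the rear finger to the grip.

```bash
python3 -m inch '[{"fingers":0.62,"delta_pos":[0,0,0.4],"twist":[0,0,0]},{"fingers":0.62,"delta_pos":[0,0,0.4],"twist":[0,0,0]},{"fingers":0.62,"delta_pos":[0,0,0.3],"twist":[0,0,0]},{"fingers":0.62,"delta_pos":[0,0,0.1],"twist":[0,0,0]},{"fingers":0.62,"delta_pos":[0,0,0],"twist":[0,0,0]}]'
python3 -m inch '[{"fingers":0.62,"delta_pos":[0,0,0.1],"twist":[0,0,0]},{"fingers":0.62,"delta_pos":[0,0,0.05],"twist":[0,0,0]}]'
python3 - <<'E'
from h import *
f=grab('wrist','w20');crop(f,230,130,510,400,2.2,'c20')
E
```

```text
time: 21.22
tool_pos: [0.4722, -0.0734, 0.0683]
tool_rot: [0.503, -0.497, 0.503, 0.497]
contact_force: [0.3, -1.6, -0.2]
gripper_width: 0.804
time: 21.48
tool_pos: [0.4722, -0.0716, 0.0683]
tool_rot: [0.503, -0.497, 0.503, 0.497]
contact_force: [0.7, -3.1, -1.0]
gripper_width: 0.811
```

View pics/c20.png

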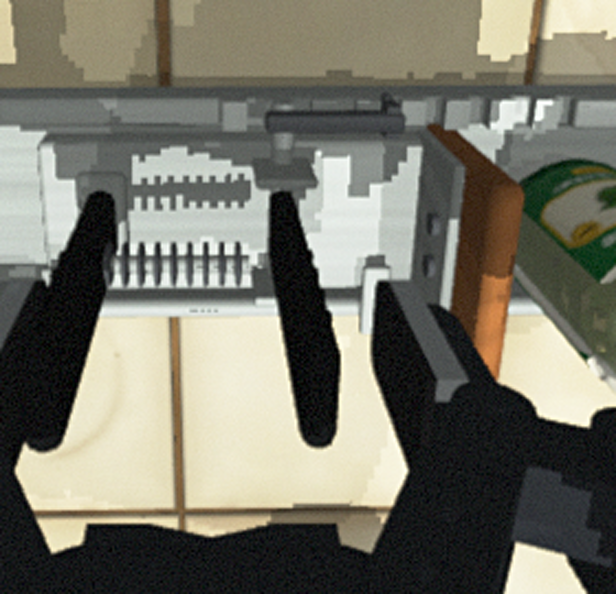

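The gap between blade tops went from 205 to about 275 crop pixels, against about 264 at rest in w9. The catch looks dropped. I measure it and test the lock with a small push.

```bash
cat >> h.py <<'E'
def blades(f):
    w=cloud(f); m=(w[...,2]>.092)&(w[...,2]<.112)&(abs(w[...,0]-.4715)<.013)&(w[...,1]<.0)
    v=np.sort(w[m][:,1]); 
    if len(v)<5: return None
    g=np.argmax(np.diff(v)); return 'grip',v[0].round(4),v[g].round(4),'lever',v[g+1].round(4),v[-1].round(4),'span',(v[-1]-v[0]).round(4)
E
python3 - <<'E'
from h import *
for n in ('w7','w8','w19','w20'):
    f=load(n)
    print(n,blades(f))
E
python3 -m inch '[{"fingers":0.62,"delta_pos":[0,0,0.05],"twist":[0,0,0]},{"fingers":0.62,"delta_pos":[0,0,0.05],"twist":[0,0,0]}]'
```

```text
w7 ('grip', np.float64(-0.4001), np.float64(-0.373), 'lever', np.float64(-0.1714), np.float64(-0.0014), 'span', np.float64(0.3987))
w8 ('grip', np.float64(-0.1717), np.float64(-0.1141), 'lever', np.float64(-0.0429), np.float64(-0.0014), 'span', np.float64(0.1703))
w19 ('grip', np.float64(-0.1333), np.float64(-0.0994), 'lever', np.float64(-0.0669), np.float64(-0.0362), 'span', np.float64(0.097))
w20 ('grip', np.float64(-0.1195), np.float64(-0.0974), 'lever', np.float64(-0.0554), np.float64(-0.0227), 'span', np.float64(0.0968))
time: 21.78
tool_pos: [0.4722, -0.0708, 0.0683]
tool_rot: [0.503, -0.497, 0.503, 0.497]
contact_force: [0.1, -3.9, -1.4]
gripper_width: 0.809
```

```bash
python3 -m inch '[{"fingers":0.62,"delta_pos":[0,0,0.1],"twist":[0,0,0]},{"fingers":0.62,"delta_pos":[0,0,0],"twist":[0,0,0]}]' | grep -E 'pos|force'
python3 -m inch '[{"fingers":0.62,"delta_pos":[0,0,0.1],"twist":[0,0,0]},{"fingers":0.62,"delta_pos":[0,0,0],"twist":[0,0,0]}]' | grep -E 'pos|force'
python3 - <<'E'
from h import *
f=grab('wrist','w21');crop(f,230,130,510,400,2.2,'c21')
E
```

```text
tool_pos: [0.4722, -0.0696, 0.0683]
contact_force: [-0.9, -3.1, -1.3]
tool_pos: [0.4722, -0.0692, 0.0683]
contact_force: [0.2, -6.1, -1.5]
```

View pics/c21.png

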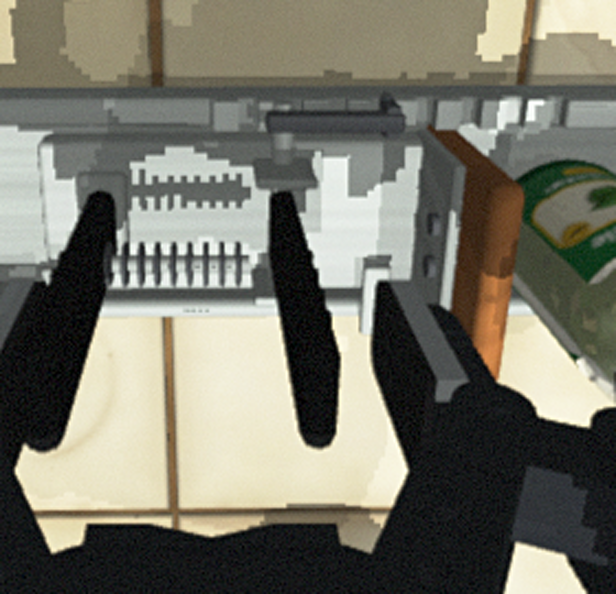

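```bash
python3 -m inch '[{"fingers":0.62,"delta_pos":[0,0,0.1],"twist":[0,0,0]},{"fingers":0.62,"delta_pos":[0,0,0],"twist":[0,0,0]}]' | grep -E 'pos|force'
python3 - <<'E'
from h import *
grab('wrist','w22')
for n in ('w9','w19','w20','w21','w22'):
    f=load(n);w=cloud(f)
    for nm,(a,b) in dict(allb=(-.2,0)).items():
        m=(w[...,2]>.1)&(w[...,2]<.11)&(w[...,0]>.455)&(w[...,0]<.487)&(w[...,1]<.02)&(w[...,1]>-.2)
        h,e=np.histogram(w[m][:,1],np.arange(-.2,.02,.0025)); print(n,[(round(float(x),4),int(c)) for x,c in zip(e,h) if c>3])
E
```

```text
tool_pos: [0.4722, -0.069, 0.0682]
contact_force: [-0.3, -9.9, -3.0]
w9 [(-0.2, 33), (-0.1975, 103), (-0.195, 101), (-0.1925, 544), (-0.1725, 120), (-0.17, 309), (-0.1675, 338), (-0.165, 219), (-0.1225, 209), (-0.12, 346), (-0.1175, 282), (-0.115, 31), (-0.1075, 562), (-0.105, 102), (-0.1025, 106), (-0.1, 18), (-0.0975, 77), (-0.095, 92), (-0.0925, 5), (-0.045, 6), (-0.0425, 796), (-0.04, 635), (-0.0375, 322), (-0.035, 118), (-0.0325, 9)]
w19 [(-0.135, 14), (-0.1325, 70), (-0.13, 50), (-0.1275, 36), (-0.125, 106), (-0.1225, 100), (-0.12, 447), (-0.11, 5), (-0.1075, 223), (-0.105, 330), (-0.1025, 349), (-0.1, 79), (-0.0675, 248), (-0.065, 327), (-0.0625, 232), (-0.06, 5), (-0.0525, 383), (-0.05, 132), (-0.0475, 105), (-0.045, 60), (-0.0425, 33), (-0.04, 71), (-0.0375, 32), (0.0075, 81), (0.01, 871), (0.0125, 383), (0.015, 277)]
w20 [(-0.12, 57), (-0.1175, 72), (-0.115, 10), (-0.1125, 93), (-0.11, 103), (-0.1075, 443), (-0.105, 243), (-0.1025, 357), (-0.1, 382), (-0.0575, 40), (-0.055, 337), (-0.0525, 316), (-0.05, 150), (-0.0375, 460), (-0.035, 103), (-0.0325, 102), (-0.03, 11), (-0.0275, 71), (-0.025, 62), (0.0075, 44), (0.01, 549), (0.0125, 322), (0.015, 256)]
w21 [(-0.1175, 52), (-0.115, 77), (-0.1125, 11), (-0.11, 92), (-0.1075, 99), (-0.105, 430), (-0.1025, 254), (-0.1, 350), (-0.0975, 378), (-0.055, 48), (-0.0525, 343), (-0.05, 313), (-0.0475, 141), (-0.035, 466), (-0.0325, 102), (-0.03, 103), (-0.0275, 10), (-0.025, 76), (-0.0225, 61), (0.0075, 32), (0.01, 469), (0.0125, 301), (0.015, 244)]
w22 [(-0.1175, 47), (-0.115, 71), (-0.1125, 18), (-0.11, 84), (-0.1075, 105), (-0.105, 424), (-0.1025, 248), (-0.1, 341), (-0.0975, 406), (-0.095, 5), (-0.055, 23), (-0.0525, 341), (-0.05, 326), (-0.0475, 164), (-0.035, 449), (-0.0325, 102), (-0.03, 100), (-0.0275, 19), (-0.025, 64), (-0.0225, 65), (0.0075, 33), (0.01, 432), (0.0125, 312), (0.015, 252)]
```

The blade spacing is back to its rest value (grip inner edge to lever 41 mm in both w9 and w22). Fy rose to -9.9 N with almost no motion, so the catch is in a notch and locked. I centre the fingers and withdraw.

```bash
python3 -m inch '[{"fingers":0.62,"delta_pos":[0,0,-0.4],"twist":[0,0,0]},{"fingers":0.62,"delta_pos":[0,0,-0.5],"twist":[0,0,0]},{"fingers":0.62,"delta_pos":[0,0,0],"twist":[0,0,0]},{"fingers":0.62,"delta_pos":[0,0,0],"twist":[0,0,0]}]'
python3 - <<'E'
from h import *
f=grab('wrist','w23');crop(f,150,130,510,400,2,'c23')
E
```

```text
time: 23.12
tool_pos: [0.4722, -0.0764, 0.0683]
tool_rot: [0.503, -0.497, 0.503, 0.497]
contact_force: [-0.7, 0.2, 0.3]
gripper_width: 0.812
```

View pics/c23.png

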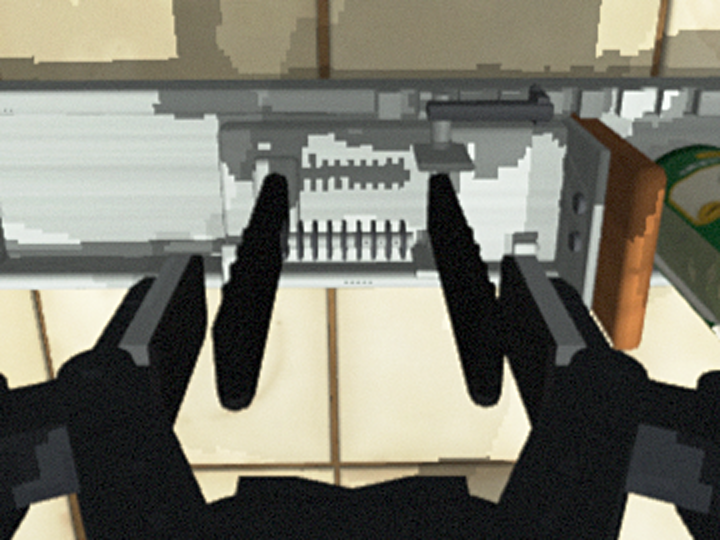

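Both fingers are clear of the blades. I withdraw upward and look at the final state.

```bash
python3 -m inch '[{"fingers":0.62,"delta_pos":[-1,0,0.1],"twist":[0,0,0]},{"fingers":0.62,"delta_pos":[-3,0,0],"twist":[0,0,0]},{"fingers":0.62,"delta_pos":[-5,0,0],"twist":[0,0,0]},{"fingers":0.62,"delta_pos":[-5,0,-1],"twist":[0,0,0]},{"fingers":0.62,"delta_pos":[-3,0,-3],"twist":[0,0,0]}]'
python3 -m inch '[{"fingers":0.62,"delta_pos":[0,0,-4],"twist":[0,0,0]},{"fingers":0.62,"delta_pos":[0,0,-4],"twist":[0,0,0]},{"fingers":0.62,"delta_pos":[0,0,-3],"twist":[0,0,0]},{"fingers":0.62,"delta_pos":[0,0,0],"twist":[0,0,0]},{"fingers":0.62,"delta_pos":[0,0,0],"twist":[0,0,0]}]'
python3 - <<'E'
from h import *
plan()
f=grab('wrist','w24');t=grab('top','t24');crop(t,170,120,480,285,2.5,'c24')
for nm,c in (('j1',(.473,.157)),('j2',(.471,.113)),('j3',(.471,.069)),('lone',(.471,.027))): print(nm,circ(t,c,(.103,.125),.02,.022))
for nm,f in (('w',f),('t',t)):
    w=cloud(f)
    for n2,xr,yr,zr in (('stop',(.446,.497),(-.03,.02),(.058,.082)),('fence',(.448,.494),(.165,.2),(.07,.095)),('grip',(.455,.487),(-.12,-.08),(.095,.112)),('lever',(.455,.487),(-.07,-.03),(.095,.112))):
        m=(w[...,0]>xr[0])&(w[...,0]<xr[1])&(w[...,1]>yr[0])&(w[...,1]<yr[1])&(w[...,2]>zr[0])&(w[...,2]<zr[1]);p=w[m]
        if len(p)>3: print(nm,n2,len(p),p.min(0).round(4),p.max(0).round(4))
E
```

```text
time: 23.8
tool_pos: [0.4727, -0.1155, 0.2425]
tool_rot: [0.503, -0.499, 0.502, 0.496]
contact_force: [0.4, -0.0, -1.0]
gripper_width: 0.81
time: 24.42
tool_pos: [0.4703, -0.225, 0.2387]
tool_rot: [0.503, -0.497, 0.503, 0.497]
contact_force: [-0.2, -0.2, 0.3]
gripper_width: 0.809
t 24.43 pos [ 0.4703 -0.225   0.2387] F [-0.2 -0.2  0.3] w 0.809 j [-0.59 -0.2   1.84  0.    1.5  -2.15]
M cols x,y,z: [[0.0, 0.0, -1.0], [-1.0, 0.012, -0.0], [0.012, 1.0, 0.0]]
twist [0. 0. 0.]
j1 (0.4724, 0.1571, 0.0217, array([0.4732, 0.1577, 0.1117]), 234)
j2 (0.4706, 0.1133, 0.0218, array([0.4707, 0.1129, 0.1148]), 265)
j3 (0.4719, 0.0696, 0.0217, array([0.4737, 0.0701, 0.1069]), 205)
lone (0.4739, 0.0293, 0.0198, array([0.4738, 0.0288, 0.1117]), 208)
w stop 1185 [ 0.4462 -0.0087  0.058 ] [0.497  0.0199 0.082 ]
w grip 289 [ 0.4607 -0.1041  0.0951] [ 0.4824 -0.0962  0.1066]
w lever 281 [ 0.461  -0.0538  0.0951] [ 0.4821 -0.0463  0.1065]
t stop 80 [ 0.4466 -0.008   0.0584] [0.4952 0.0187 0.082 ]
t fence 54 [0.4491 0.1791 0.0712] [0.4939 0.1904 0.0812]
t grip 32 [ 0.4608 -0.1034  0.1001] [ 0.4808 -0.096   0.1075]
t lever 27 [ 0.4612 -0.0522  0.0982] [ 0.4809 -0.0472  0.1059]
```

View pics/w24.png

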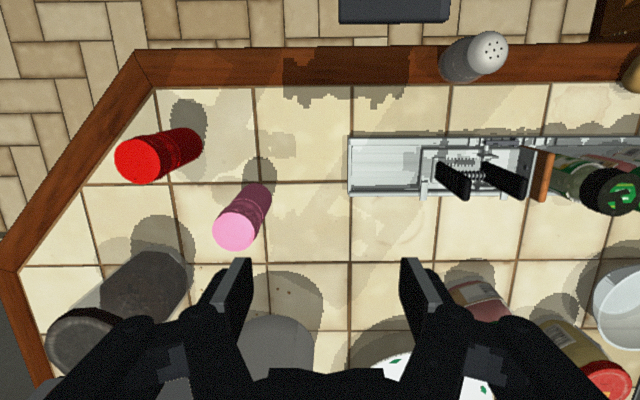

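View pics/c24.png

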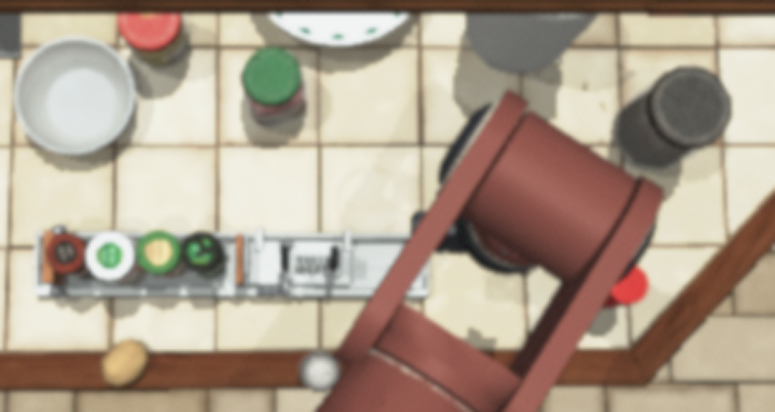

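The final view shows the four caps upright in a closed row at crop pixels x 65–205, the stop at (238,260) with a small gap, and all bystanders where they were. The blade span is 57.8 mm (rest is 57.5), and the face is about 179 mm from the fence. I hand in.

```bash
python3 -c "
from h import *
print(manip.job_done())"
```

```text
the job is handed in; nothing more can be done
None
```

I put the lone jar upright in the rack, closed the row against the fence, and locked the stop in a notch. I handed the job in at about 24 s of the 72 s allowed.

**How the stop was set:** I slid it up with the lever squeezed until the wrist force showed the row closed, a rise of about 4 N over the drag. I then drew it back 13 mm, released the lever, and pushed the grip forward until the catch dropped in.

**Last checks:**
- **Catch:** it is fully down; the blade span measures 57.8 mm against 57.5 mm at rest. Pushing with 10 N hardly moved the stop, so it is locked.
- **Stop position:** its face is about 179 mm from the fence (limit 189). That leaves roughly 8–9 mm to the jars, so the next notch, 12 mm on, would press them.
- **Jars:** all four caps are at their upright heights and near the channel's centre line, with the lone jar next to the stop.
- **Bystanders:** they looked unmoved in the last pictures; I did not measure them.
- **Robot:** it is clear of everything.

**Disagreement:** the row closed about 3–4 mm later than my first camera estimate of the fence's position. I used the force contact instead. No check failed.

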